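# Scan the jar and pack the set tin

### The job

Make up the set tin. Scan the small amber jar first: stand it in the middle of the scanner's round grey pad with its orange mark turned squarely to the scanner window, and let go of it for a good second. Then pack the open round teal tin in one snug flat layer: that jar upright in the very middle and every white knobbed lid around it like petals, flat on the tin's floor with the knob up; leave all other things where they are.

Things in the scene. Friction and masses are not known exactly. Their poses are not given: they have to be found in the camera images.
- tin_floor (a point): Centre of the inner floor of the open round teal tin (fixed to the shelf). Inside diameter 166 mm, outside 172 mm, with a dark grey inner floor, rim 20 mm above the shelf; this point is on the floor inside, 3 mm above the shelf. z up. The shelf between tin and robot, round x = 0.43, y = 0.06, is empty at the start.
- scanner_pad (a point): Centre of the top of the scanner's round grey pad (60 mm across, 4 mm high, fixed). +x of this frame points level from the pad to the scanner's window; z up. The black scanner block (60 deep x 90 wide x 60 mm high) stands with its window face 55 mm from this point along +x. The whole unit stands at a varying yaw.
- jar_center (a point): Centre (35 mm above its underside) of the small closed amber glass jar with a black cap: upright cylinder 44 mm across, 70 mm high, 0.10 to 0.20 kg. z up; +x points from its axis to the orange mark on its side. Loose.
- jar_mark (a point): Middle of the orange mark: a 14 mm wide orange stripe up the side of the small amber jar, folding over onto the top of the cap; this point is on the side, 22 mm from the axis, 35 mm above the underside.
- measuring_cup_center (a point): Centre of the red plastic measuring cup, 62 mm across the rim, 42 mm high, with a short tab handle (reaching 42 mm from the centre along its +y). Stands among the lids; to be left alone.
- scoop_bowl (a point): Centre of the bowl of the stainless scoop, 48 mm across, 28 mm high, its handle reaching 131 mm from the bowl's centre along -x. To be left alone.
- mug: White porcelain mug, 80 mm across, 88 mm high, origin under its centre, handle at +y. To be left alone.
- glass_jar: Large closed glass jar with an aluminium cap, 90 mm across, 75 mm high, no mark, origin under its centre. To be left alone.
- lid0_center (a point): One of 4 to 6 alike cup lids (None if absent): flat white porcelain disc 50 mm across and 8 mm thick with a straight wooden knob 17 mm across and 24 mm high standing on its middle, 32 mm high in all, 0.05 kg. This point is on its axis, 16 mm above its underside; z up through the knob. Loose.
- lid1_center (a point): One of 4 to 6 alike cup lids (None if absent): flat white porcelain disc 50 mm across and 8 mm thick with a straight wooden knob 17 mm across and 24 mm high standing on its middle, 32 mm high in all, 0.05 kg. This point is on its axis, 16 mm above its underside; z up through the knob. Loose.
- lid2_center (a point): One of 4 to 6 alike cup lids (None if absent): flat white porcelain disc 50 mm across and 8 mm thick with a straight wooden knob 17 mm across and 24 mm high standing on its middle, 32 mm high in all, 0.05 kg. This point is on its axis, 16 mm above its underside; z up through the knob. Loose.
- lid3_center (a point): One of 4 to 6 alike cup lids (None if absent): flat white porcelain disc 50 mm across and 8 mm thick with a straight wooden knob 17 mm across and 24 mm high standing on its middle, 32 mm high in all, 0.05 kg. This point is on its axis, 16 mm above its underside; z up through the knob. Loose.
- lid4_center (a point): One of 4 to 6 alike cup lids (None if absent): flat white porcelain disc 50 mm across and 8 mm thick with a straight wooden knob 17 mm across and 24 mm high standing on its middle, 32 mm high in all, 0.05 kg. This point is on its axis, 16 mm above its underside; z up through the knob. Loose.
- lid5_center (a point): One of 4 to 6 alike cup lids (None if absent): flat white porcelain disc 50 mm across and 8 mm thick with a straight wooden knob 17 mm across and 24 mm high standing on its middle, 32 mm high in all, 0.05 kg. This point is on its axis, 16 mm above its underside; z up through the knob. Loose.
There are look-alikes about, which are no part of the job. What is shaped like the part that bears lid0_center but blue or green is not meant. Leave any blue look-alike of the part that bears lid4_center alone.

How it is judged:
On the way:
1. the small jar stands released in the middle of the scanner pad (within 12 mm), upright, its orange mark facing the window within 0.3 rad, for 0.5 s (horizontal distance between jar_center and scanner_pad below 0.012 m and z of jar_center in the frame of scanner_pad below 0.04 m and angle between jar_center's own z axis and vertical below 0.1 rad and angle between the x axis of jar_center and the x axis of scanner_pad, either way round below 0.3 rad and x of jar_mark in the frame of scanner_pad above 0.005 m and linear speed of jar below 0.02 m/s and contact force between the fingers and jar below 0.1 N), for 0.5 s.
At the end, for the whole second after the job is handed in: The small jar stands upright on the tin's floor within 12 mm of its centre; every lid present lies flat (within 0.12 rad), knob up, on the tin's floor (its centre at most 20 mm above it) and inside the wall; all at rest (horizontal distance between jar_center and tin_floor below 0.012 m and z of jar_center in the frame of tin_floor below 0.04 m and angle between jar_center's own z axis and vertical below 0.1 rad and linear speed of each of jar, lid0, lid1, lid2, lid3, lid4, lid5 below 0.02 m/s and horizontal distance between each of lid0_center, lid1_center, lid2_center, lid3_center, lid4_center, lid5_center and tin_floor below 0.062 m and z of each of lid0_center, lid1_center, lid2_center, lid3_center, lid4_center, lid5_center in the frame of tin_floor below 0.02 m and angle between each of lid0_center, lid1_center, lid2_center, lid3_center, lid4_center, lid5_center's own z axis and vertical below 0.12 rad); the robot touches nothing.
It fails at once if the mug is moved more than 50 mm (distance of mug from where it was at the start of the episode above 0.05 m).
It fails at once if the measuring cup is moved more than 50 mm (distance of measuring_cup_center from where it was at the start of the episode above 0.05 m).
It fails at once if the scoop is moved more than 50 mm (distance of scoop_bowl from where it was at the start of the episode above 0.05 m).
It fails at once if the large glass jar is moved more than 50 mm (distance of glass_jar from where it was at the start of the episode above 0.05 m).
It fails at once if the small jar is knocked over (angle between jar_center's own z axis and vertical above 0.9 rad).
Of lid0, lid1, lid2, lid3, lid4, lid5 only 4 to 6 are there at a start; the rules pass over those that are not, and their reading is None.
At some moment in a run one of lid0, lid1, lid2, lid3, lid4, lid5 may be knocked a few centimetres aside while the robot is not near it.
It also fails if it takes over 210 s, if anything falls off the work surface, if the arm or the gripper's body presses on something with over 40 N, if the wrist force passes 120 N, or if a joint passes its speed limit or range.

### The arm

A 6-joint arm with a two-finger parallel gripper is mounted at the origin on the work surface. World frame = base frame: x ahead of the robot, y to its left, z up, the work surface at z = 0. Lengths are in m, angles in rad, forces in N, time in s.
With the tool pointing down it reaches from about 0.35 to 0.775 m from the base axis. Payload 7.3 kg.
Tool frame: the origin (TCP) lies between the finger pads; the fingertips stand 8 mm ahead of it and the grasp point (between the pads) lies 11 mm behind it; z points along the fingers, x is the direction in which the jaws open and shut, and the axes are right-handed (so a half turn about z gives the same grasp; the last joint's range is limited). The gripper opens to 92 mm and grips with 3 to 60 N. Pads are 19 mm wide; open, the fingers measure 130 mm over their backs; the gripper's body (75 mm by 190 mm) begins 47 mm behind the grasp point.
Start: joints at [-1.393, 0.342, 1.524, -0, 1.275, -0.146], TCP at [0.167, -0.498, 0.235] pointing down, gripper open.
Joint ranges: [-2.53, 2.53], [-0.77, 2.02], [0.04, 2.7], [-1, 4.14], [0.28, 2.66], [-3.11, 3.11]. Speed limits (rad/s): [2.57, 2.57, 3.14, 3.14, 3.14, 3.14].

### API

Orientations are given as [roll, pitch, yaw] about the fixed x, y, z axes, in that order (R = Rz(yaw) Ry(pitch) Rx(roll)).
In Python, from bench import env gives the robot as it stands. The module is installed in compiled form; this text tells all that it offers.
- The arm moves only by the tool jog_arm, never from a script. Its argument "steps" is a list of rows, each a list of 6 numbers: the shift along the tool's x, y, z in m, then the turn, a rotation vector about the tool's x, y, z in degrees. A call has 1 to 20 rows; each row shifts and turns the commanded pose from where the row before left it, along the tool's axes as they then stand; what a row does not reach is not made up. A row lasts 1/8 s, in which the tool goes at most 62.5 mm and 10.7 degrees, less where a joint would pass 70% of its speed; a pose out of reach is approached as far as the arm can. A call with a gripper value outside its range is refused whole. "gripper" is the closure, from 0 (fully open) to 1 (shut), set as the call begins (left out, the last holds). The fingers move at their own pace and stop on an object; "squeeze" is the grip in N (left out, the last holds). Time passes only in rows, so rows that do not move let the fingers close. It gives the time, the measured TCP pose, the force and the opening at its end, in the units of the state.
- env.get_state(): the state, without advancing time (a new reading comes with each control period).
- env.snapshot(name): name is "scene" or "side" or "wrist"; returns the picture (480x640x3 uint8, red, green, blue); there is no depth.
- env.get_calibration(name): a dict with "fx", "fy", "cx", "cy" (pixels), "origin" and "rotation" of the camera in the world. Camera axes: x right, y up, looking along -z (the intrinsics and any distortion apply to the point x, -y, -z); pixel columns grow to the right and rows downward; lengths in m; the calibration is good to about 2 mm. The wrist camera is an equidistant fisheye: a pixel r from the principal point sees the ray r / f radians off the axis. A picture is of the moment at which its call begins: read the wrist's pose just before it. get_calibration takes no time and is no camera call; for the wrist camera it gives the pose at the moment of the call.
- env.finish_job(): hands the job in, once; it reports no verdict.
The state is a dict: "clock": time; "joint_pos": joint angles; "joint_velocities": joint speeds; "joint_torque": joint torques, N m; "tcp_pos": TCP position; "tcp_rot": TCP orientation; "force": force on the tool from outside, world axes, zero at the start; "torque": the same for the moment, N m; "finger_gap": finger opening in m.
Only numpy, scipy, OpenCV 4.12 (cv2) and the standard library are available. Lean on these libraries where they do the work, as an engineer would, in place of code of your own. Each camera call takes 0.05 s, during which the arm holds its last target.

## Working session

There is one attempt and no reset: what is moved stays moved. The work goes in short steps, Python scripts to look and compute and a tool call to move; the robot and the scene stay as the last step left them, time stands still between calls to the robot, and variables do not carry over. Pictures are saved under pics/ and viewed, and the job is handed in when it is done.

Besides the shell and the picture viewer there is one more tool, called by a JSON object that holds its "api" and its "payload". jog_arm: Moves the arm, as the interface text tells. Its arguments: {"type":"object","properties":{"steps":{"type":"array"},"gripper":{"type":"number"},"squeeze":{"type":"number"}},"required":["steps"]}

```bash
mkdir -p pics; ls; python3 - <<'E'
from bench import env
import cv2
s=env.get_state()
for k,v in s.items(): print(k,v)
for n in ["scene","side","wrist"]:
    print(n,env.get_calibration(n))
    im=env.snapshot(n); cv2.imwrite(f"pics/{n}0.png",im[:,:,::-1])
E
```

```text
pics
clock 0.0
joint_pos [-1.39295781e+00  3.42756563e-01  1.52502531e+00 -2.83189607e-05
  1.27541075e+00 -1.46031004e-01]
joint_velocities [-1.28698827e-03 -8.91730596e-04  2.70966799e-03  7.42645817e-04
 -3.68599657e-05 -2.44631565e-04]
joint_torque [-1.39203876e-03 -4.31246138e+01 -2.44225931e+01  7.15543795e-02
  5.57404803e-02 -1.14083439e-04]
tcp_pos [ 0.16700001 -0.497305    0.2340245 ]
tcp_rot [-3.14138663e+00  1.58687973e-03 -1.24691837e+00]
force [ 0.53098142  0.22140233 -0.62246135]
torque [-0.027828   -0.01443432 -0.02397582]
finger_gap 0.09195658111445926
scene {'fx': 439.4013951763018, 'fy': 439.4013951763018, 'cx': 320.9359809868544, 'cy': 245.22672865761368, 'origin': array([1.22137013, 0.31108405, 0.97853895]), 'rotation': array([ 0.66907338, -0.01198919,  2.04510338])}
side {'fx': 551.3977068932844, 'fy': 551.3977068932844, 'cx': 316.33022867985625, 'cy': 232.117938110922, 'origin': array([ 0.30468527, -0.81093275,  1.05786394]), 'rotation': array([ 0.68174248,  0.00991612, -0.33498614])}
wrist {'fx': 371.64829954431775, 'fy': 371.64829954431775, 'cx': 312.51620966493255, 'cy': 240.65499083942055, 'origin': array([ 0.23866043, -0.47269964,  0.38459303]), 'rotation': array([-0.28426383,  0.00184801, -1.24650562])}
```

View pics/scene0.png

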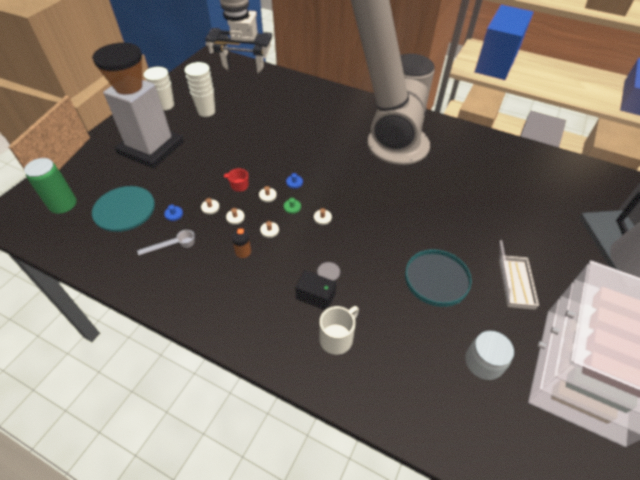

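View pics/side0.png

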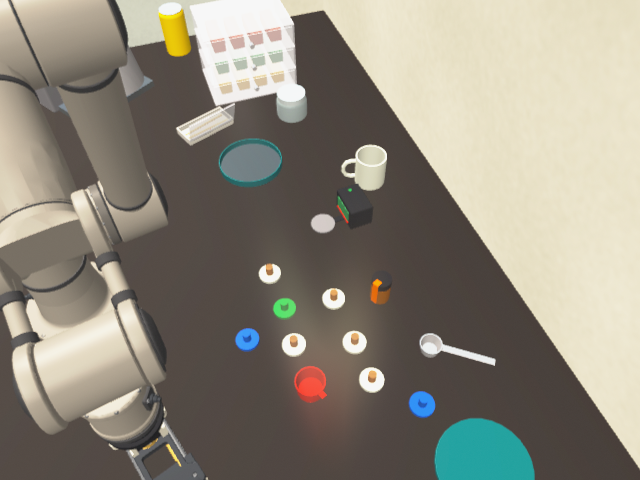

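View pics/wrist0.png

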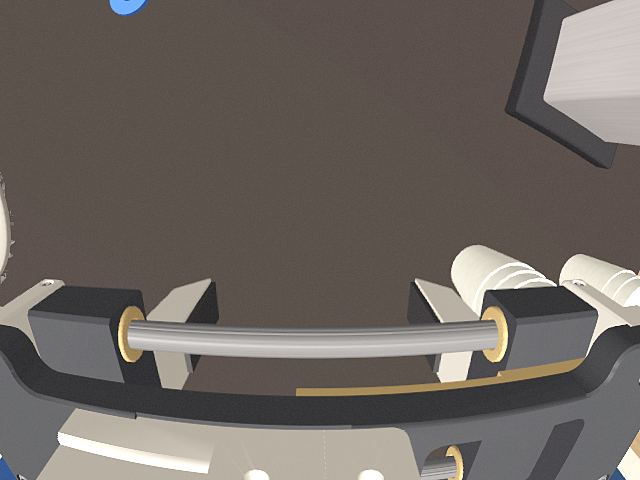

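```bash
cat > h.py <<'E'
from bench import env
import numpy as np, cv2
from scipy.spatial.transform import Rotation as R
def calib(n): return env.get_calibration(n)
def ray(c,px,fish=False):
    u,v=px; x=(u-c['cx'])/c['fx']; y=(v-c['cy'])/c['fy']
    if fish:
        r=np.hypot(x,y); 
        d=np.array([x/r*np.sin(r),y/r*np.sin(r),np.cos(r)]) if r>1e-9 else np.array([0,0,1.])
    else: d=np.array([x,y,1.])
    d=np.array([d[0],-d[1],-d[2]])
    return np.array(c['origin']),R.from_euler('xyz',c['rotation']).apply(d)
def onplane(c,px,z,fish=False):
    o,d=ray(c,px,fish); t=(z-o[2])/d[2]; return o+t*d
def proj(c,p,fish=False):
    q=R.from_euler('xyz',c['rotation']).inv().apply(np.array(p)-c['origin']); x,y,z=q[0],-q[1],-q[2]
    if fish:
        th=np.arctan2(np.hypot(x,y),z); r=np.hypot(x,y); return np.array([c['cx']+c['fx']*th*x/r,c['cy']+c['fy']*th*y/r])
    return np.array([c['cx']+c['fx']*x/z,c['cy']+c['fy']*y/z])
def snap(n,save=None):
    c=calib(n); im=env.snapshot(n)
    if save: cv2.imwrite(f'pics/{save}.png',im[:,:,::-1])
    return c,im
def blobs(mask,amin=15):
    n,l,s,ce=cv2.connectedComponentsWithStats(mask.astype(np.uint8),connectivity=8)
    return [(s[i,4],ce[i],s[i,:4],l==i) for i in range(1,n) if s[i,4]>=amin]
def ell(m):
    cs,_=cv2.findContours(m.astype(np.uint8),cv2.RETR_EXTERNAL,cv2.CHAIN_APPROX_NONE)
    h=cv2.convexHull(max(cs,key=cv2.contourArea)); return h
E
cat > look.py <<'E'
from h import *
for n in ['scene','side']:
    im=cv2.cvtColor(cv2.imread(f'pics/{n}0.png'),cv2.COLOR_BGR2HSV); c=calib(n)
    H,S,V=[im[...,i].astype(int) for i in range(3)]
    x0,x1,y0,y1=(190,345,170,250) if n=='scene' else (230,400,250,400)
    roi=np.zeros(H.shape,bool); roi[y0:y1,x0:x1]=1
    print(n,'lids white z=.008')
    for a,ce,bb,m in blobs(roi&(S<70)&(V>150),40):
        mm=m.astype(np.uint8)
        h=ell(m); 
        (ex,ey),ax,an=cv2.fitEllipse(h) if len(h)>=5 else (ce,0,0)
        print(a,ce.round(1),bb,'ell',round(ex,1),round(ey,1),onplane(c,ce,.008).round(4),onplane(c,(ex,ey),.008).round(4))
    print('wood')
    for a,ce,bb,m in blobs(roi&(H<25)&(S>90)&(V>110),5): print(a,ce.round(1),bb,onplane(c,ce,.022).round(4))
E
python3 look.py
python3 - <<'E'
import cv2
a=cv2.imread('pics/scene0.png')[160:350,160:500]; cv2.imwrite('pics/s_crop.png',cv2.resize(a,None,fx=2.3,fy=2.3,interpolation=2))
a=cv2.imread('pics/side0.png')[130:420,200:460]; cv2.imwrite('pics/d_crop.png',cv2.resize(a,None,fx=2,fy=2,interpolation=2))
E
```

```text
scene lids white z=.008
158 [267.3 194.7] [259 188  17  13] ell 267.3 194.1 [ 0.4332 -0.2669  0.008 ] [ 0.4312 -0.2682  0.008 ]
171 [209.8 206.6] [201 200  18  14] ell 209.8 206.2 [ 0.5571 -0.3933  0.008 ] [ 0.5557 -0.3946  0.008 ]
178 [234.9 216.7] [226 209  18  15] ell 234.9 216.0 [ 0.5561 -0.3035  0.008 ] [ 0.5536 -0.3052  0.008 ]
175 [322.4 217. ] [314 210  18  14] ell 322.4 216.3 [ 0.4362 -0.074   0.008 ] [ 0.4338 -0.0754  0.008 ]
186 [269.3 229.8] [260 222  19  15] ell 269.3 229.0 [ 0.552  -0.1872  0.008 ] [ 0.5495 -0.189   0.008 ]
wood
383 [237.6 178.9] [224 170  25  21] [ 0.4285 -0.3773  0.022 ]
29 [266.7 188.9] [264 186   6   8] [ 0.4242 -0.2731  0.022 ]
30 [208.5 201. ] [206 198   5   8] [ 0.5496 -0.4004  0.022 ]
32 [233.8 211.1] [231 208   6   8] [ 0.5486 -0.3102  0.022 ]
30 [322.3 211.4] [320 208   6   9] [ 0.4278 -0.0789  0.022 ]
31 [268.6 224.3] [266 221   5   9] [ 0.5451 -0.1927  0.022 ]
43 [240.  230.9] [237 228   7   7] [ 0.6039 -0.2515  0.022 ]
31 [246.1 247.2] [242 244   8   6] [ 0.6454 -0.2037  0.022 ]
side lids white z=.008
285 [269.6 274.4] [259 264  22  20] ell
[... 211 characters left out ...]
4.0 341.9 [ 0.551  -0.3128  0.008 ] [ 0.5517 -0.3113  0.008 ]
392 [293.6 345. ] [282 333  24  24] ell 293.6 344.3 [ 0.4294 -0.2756  0.008 ] [ 0.4298 -0.274   0.008 ]
437 [371.1 380.1] [359 367  26  26] ell 371.2 379.5 [ 0.5527 -0.402   0.008 ] [ 0.5533 -0.4008  0.008 ]
wood
70 [268.8 268.7] [266 263   7  12] [ 0.4329 -0.0792  0.022 ]
328 [378.  293.1] [370 279  20  26] [ 0.643 -0.224  0.022]
68 [333.1 294.5] [330 288   7  13] [ 0.5479 -0.1942  0.022 ]
75 [354.3 338.2] [351 333   8  12] [ 0.5522 -0.3101  0.022 ]
70 [293.1 340.8] [290 336   7  11] [ 0.4297 -0.2732  0.022 ]
948 [310.2 383.2] [294 365  33  35] [ 0.4333 -0.3732  0.022 ]
80 [371.6 376.2] [368 371   8  12] [ 0.5534 -0.4002  0.022 ]
```

View pics/s_crop.png

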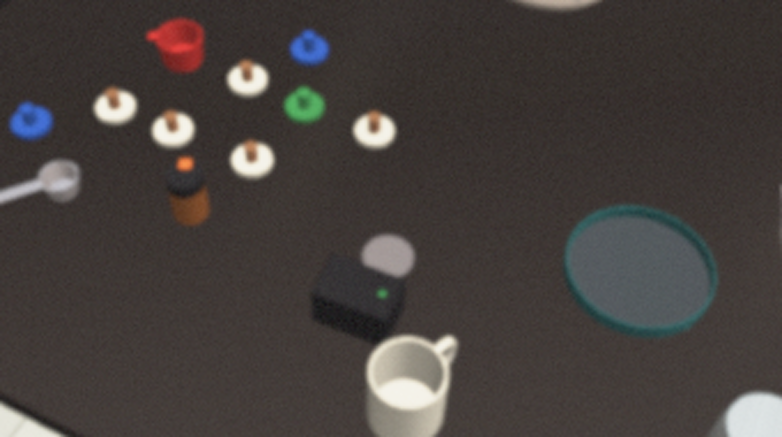

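View pics/d_crop.png

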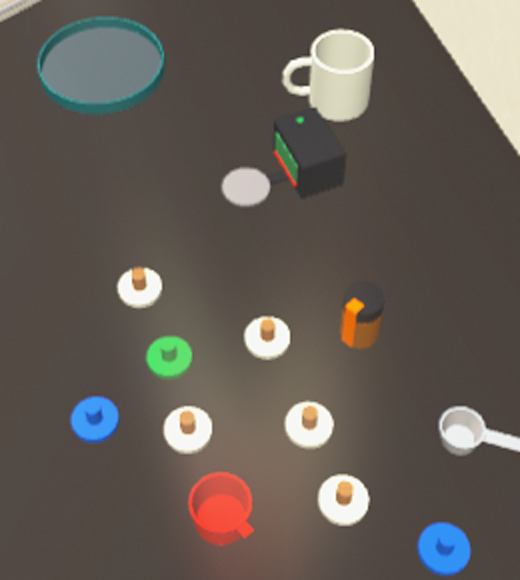

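```bash
cat > look2.py <<'E'
from h import *
for n in ['scene','side']:
    bgr=cv2.imread(f'pics/{n}0.png'); im=cv2.cvtColor(bgr,cv2.COLOR_BGR2HSV); c=calib(n)
    H,S,V=[im[...,i].astype(int) for i in range(3)]
    print(n)
    def roi(x0,x1,y0,y1):
        r=np.zeros(H.shape,bool); r[y0:y1,x0:x1]=1; return r
    P=roi(310,345,260,282) if n=='scene' else roi(305,340,210,236)
    for a,ce,bb,m in blobs(P&(V>110)&(S<60),60):
        e=cv2.fitEllipse(ell(m)); print('pad',a,ce,e,onplane(c,ce,.004).round(4),onplane(c,e[0],.004).round(4))
    T=roi(400,480,245,310) if n=='scene' else roi(210,290,135,190)
    for a,ce,bb,m in blobs(T&(H>80)&(H<100)&(S>110),60):
        h=ell(m);e=cv2.fitEllipse(h); print('tin outer hull',a,bb,e,onplane(c,e[0],.0).round(4),onplane(c,e[0],.02).round(4))
    for a,ce,bb,m in blobs(T&(V>60)&(S<110),300):
        e=cv2.fitEllipse(ell(m)); print('tin floor',a,bb,e,onplane(c,e[0],.003).round(4),onplane(c,e[0],.02).round(4))
    B=roi(290,345,262,310) if n=='scene' else roi(330,376,182,232)
    print(im[280:300:4,300:330:4,2] if n=='scene' else im[186:230:5,334:376:4,2])
    J=roi(225,260,222,262) if n=='scene' else roi(362,400,265,312)
    for a,ce,bb,m in blobs(J&(H<25)&(S>150)&(V>150),5): print('orange',a,ce.round(1),bb)
    # crops
    x0,x1,y0,y1=(285,345,255,310) if n=='scene' else (310,380,180,240)
    cv2.imwrite(f'pics/{n}_sc.png',cv2.resize(cv2.convertScaleAbs(bgr[y0:y1,x0:x1],alpha=1.8,beta=20),None,fx=9,fy=9,interpolation=2))
    x0,x1,y0,y1=(220,265,222,265) if n=='scene' else (355,405,262,312)
    cv2.imwrite(f'pics/{n}_jar.png',cv2.resize(cv2.convertScaleAbs(bgr[y0:y1,x0:x1],alpha=1.3,beta=20),None,fx=10,fy=10,interpolation=2))
E
python3 look2.py
```

```text
scene
pad 311 [328.65594855 270.40192926] ((328.5252685546875, 270.41229248046875), (17.025815963745117, 22.93163299560547), 101.87297058105469) [0.598  0.0277 0.004 ] [0.5982 0.0274 0.004 ]
tin floor 4449 [400 245  80  65] ((441.6197204589844, 279.07843017578125), (77.12809753417969, 125.1672592163086), 87.42818450927734) [0.4822 0.3082 0.003 ] [0.4951 0.3082 0.02  ]
[[54 54 53 57 50 51 46 61]
 [55 56 56 53 52 55 59 54]
 [50 56 55 53 52 50 97 80]
 [31 28 39 50 50 52 57 51]
 [28 33 33 29 37 43 52 47]]
orange 31 [240. 231.] [237 229   7   5]
side
pad 386 [322.4015544  222.78238342] ((322.37652587890625, 222.7889862060547), (19.66276741027832, 24.44401741027832), 90.92086791992188) [0.6001 0.0235 0.004 ] [0.6001 0.0235 0.004 ]
tin outer hull 611 [219 139  63  48] ((250.21630859375, 162.14158630371094), (47.41261672973633, 63.87031936645508), 82.98209381103516) [0.487  0.2996 0.    ] [0.4835 0.2786 0.02  ]Traceback (most recent call last):
  File "look2.py", line 15, in <module>
    e=cv2.fitEllipse(ell(m)); print('tin floor',a,bb,e,onplane(c,e[0],.003).round(4),onplane(c,e[0],.02).round(4))
cv2.error: OpenCV(4.12.0) /io/opencv/modules/imgproc/src/shapedescr.cpp:361: error: (-201:Incorrect size of input array) There should be at least 5 points to fit the ellipse in function 'fitEllipseNoDirect'
```

View pics/scene_sc.png

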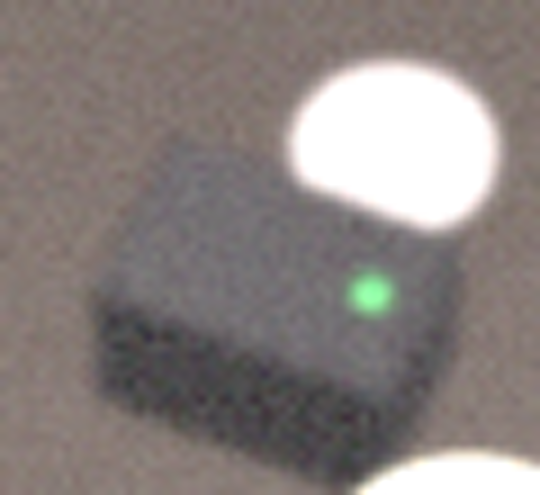

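View pics/scene_jar.png

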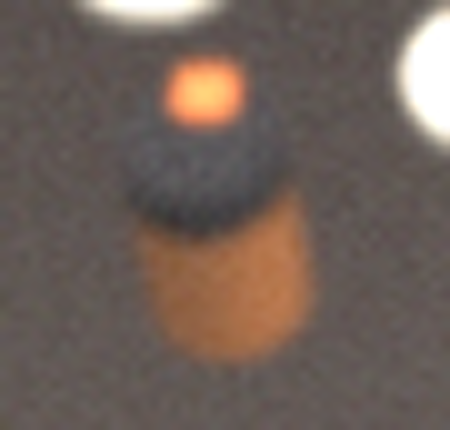

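```bash
sed -i 's/^    for a,ce,bb,m in blobs(T&(V>60)&(S<110),300):/    for a,ce,bb,m in []:/' look2.py; python3 look2.py | grep -v '^ *\[\+'
python3 - <<'E'
from h import *
c=calib('scene')
p=[onplane(c,q,.06) for q in [(304.4,270.6),(295.6,288.3),(328.3,299.4),(336.1,282.8)]]
print(np.round(p,4)); print(np.mean(p,0))
for q in [(240,231)]: print(onplane(c,q,.07))
c=calib('side');
for q in [(377,282)]: print(onplane(c,q,.07))
E
```

```text
scene
pad 311 [328.65594855 270.40192926] ((328.5252685546875, 270.41229248046875), (17.025815963745117, 22.93163299560547), 101.87297058105469) [0.598  0.0277 0.004 ] [0.5982 0.0274 0.004 ]
orange 31 [240. 231.] [237 229   7   5]
side
pad 386 [322.4015544  222.78238342] ((322.37652587890625, 222.7889862060547), (19.66276741027832, 24.44401741027832), 90.92086791992188) [0.6001 0.0235 0.004 ] [0.6001 0.0235 0.004 ]
tin outer hull 611 [219 139  63  48] ((250.21630859375, 162.14158630371094), (47.41261672973633, 63.87031936645508), 82.98209381103516) [0.487  0.2996 0.    ] [0.4835 0.2786 0.02  ]
orange 160 [374.8 290.2] [371 279  11  25]
[[ 0.663  -0.0105  0.06  ]
 [ 0.72   -0.0043  0.06  ]
 [ 0.7111  0.0816  0.06  ]
 [ 0.659   0.0773  0.06  ]]
[0.68826562 0.03600464 0.06      ]
[ 0.63527364 -0.22302005  0.07      ]
[ 0.63633699 -0.22459721  0.07      ]
```

View pics/side_sc.png

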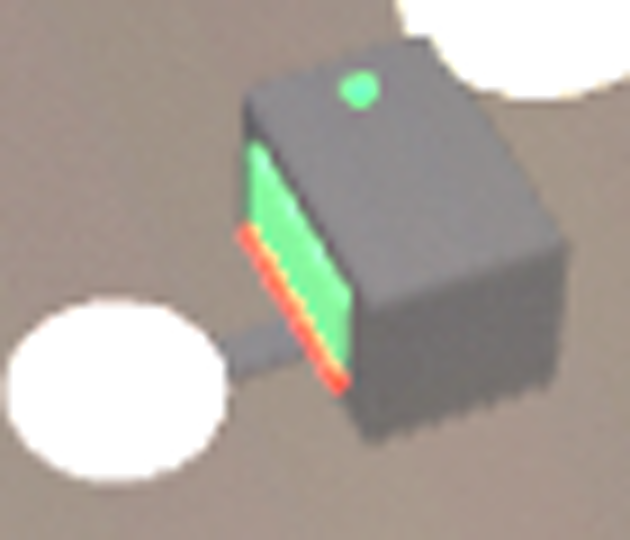

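View pics/side_jar.png

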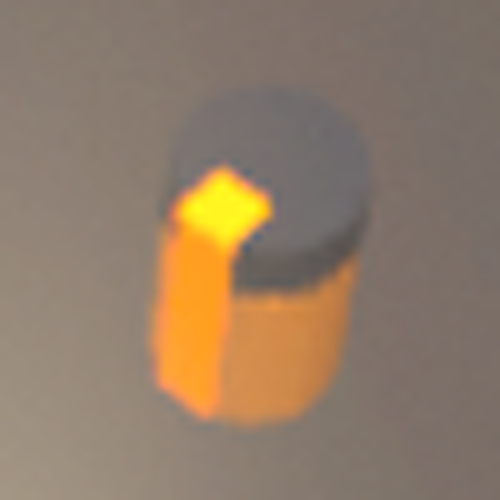

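{"api": "jog_arm", "payload": {"steps": [[0,0,0,0,0,-9],[0,0,0,0,0,-9],[0,0,0,0,0,-9],[0,0,0,0,0,-9],[0,0,0,0,0,-9],[0,0,0,0,0,-9],[0,0,0,0,0,-9],[0,0,0,0,0,-8.4],[0.04,-0.02,0,0,0,0],[0.04,-0.02,0,0,0,0],[0.04,-0.02,0,0,0,0],[0.04,-0.02,0,0,0,0],[0.04,-0.02,0,0,0,0],[0.04,-0.02,0,0,0,0],[0.04,-0.02,0,0,0,0],[0.04,-0.02,0,0,0,0],[0.04,-0.02,0,0,0,0],[0.04,-0.02,0,0,0,0],[0.04,-0.02,0,0,0,0],[0.03,-0.02,0,0,0,0]]}}

```text
clock: 2.65
tcp_pos: [0.6385, -0.2571, 0.2339]
tcp_rot: [-3.141, 0.001, -0.0]
force: [-0.2, -0.2, 0.1]
finger_gap: 0.0919
```

```bash
python3 - <<'E'
from h import *
s=env.get_state(); print(s['clock'],s['tcp_pos'],s['tcp_rot'])
c,im=snap('wrist','w1'); print(c)
E
```

```text
2.65 [ 0.63854637 -0.25707152  0.23390596] [-3.14116599e+00  7.96603092e-04 -3.39607042e-04]
{'fx': 371.64829954431775, 'fy': 371.64829954431775, 'cx': 312.51620966493255, 'cy': 240.65499083942055, 'origin': array([ 0.63848646, -0.18061065,  0.38440088]), 'rotation': array([-2.83560673e-01,  9.86207996e-04,  1.55834554e-04])}
```

View pics/w1.png

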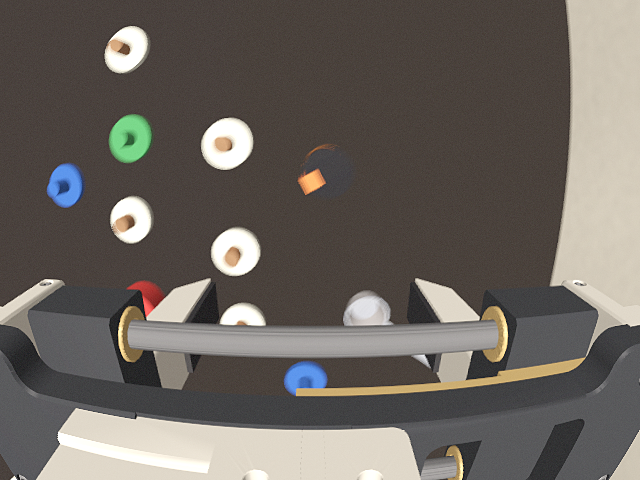

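```bash
cat > wl.py <<'E'
from h import *
import sys
def undist_pts(c,pts,z): return np.array([onplane(c,p,z,True) for p in pts])
def circ(P):  # least squares circle
    A=np.c_[2*P[:,0],2*P[:,1],np.ones(len(P))]; b=(P[:,:2]**2).sum(1)
    s=np.linalg.lstsq(A,b,rcond=None)[0]; return s[:2],np.sqrt(s[2]+s[0]**2+s[1]**2)
def cont(m):
    cs,_=cv2.findContours(m.astype(np.uint8),cv2.RETR_EXTERNAL,cv2.CHAIN_APPROX_NONE)
    return cv2.convexHull(max(cs,key=cv2.contourArea))[:,0,:]
def lids(c,im,ymax=285):
    hsv=cv2.cvtColor(im,cv2.COLOR_RGB2HSV).astype(int); H,S,V=hsv[...,0],hsv[...,1],hsv[...,2]
    out=[]
    m0=(S<50)&(V>170); m0[ymax:]=0
    for a,ce,bb,m in blobs(m0,400):
        if bb[2]>90 or bb[3]>90: continue
        p,r=circ(undist_pts(c,cont(m),.008)); 
        out.append((p.round(4),round(r,4),ce.round(0)))
    return out
if __name__=='__main__':
    bgr=cv2.imread('pics/w1.png'); c=calib('wrist'); im=bgr[...,::-1].copy()
    for l in lids(c,im): print(l)
    hsv=cv2.cvtColor(im,cv2.COLOR_RGB2HSV).astype(int);H,S,V=hsv[...,0],hsv[...,1],hsv[...,2]
    r=np.zeros(H.shape,bool); r[130:215,280:370]=1
    for a,ce,bb,m in blobs(r&(S>120)&(V>110),15): print('or',a,ce,bb,onplane(c,ce,.07,True), cv2.minAreaRect(cont(m)))
    cv2.imwrite('pics/w1j.png',cv2.resize(cv2.convertScaleAbs(bgr[130:215,280:370],alpha=2,beta=-40),None,fx=7,fy=7,interpolation=2))
E
python3 wl.py
```

```text
(array([ 0.4373, -0.0702]), np.float64(0.027), array([127.,  49.]))
(array([ 0.5533, -0.1836]), np.float64(0.0268), array([227., 143.]))
(array([ 0.4353, -0.2625]), np.float64(0.0268), array([132., 219.]))
(array([ 0.5576, -0.2996]), np.float64(0.0267), array([236., 251.]))
or 46 [316.86956522 148.54347826] [308 144  20  12] [ 0.64467016 -0.18821374  0.07      ] ((317.0000305175781, 148.50001525878906), (3.5777084827423096, 21.913463592529297), 63.43495178222656)
or 438 [311.01141553 181.19634703] [298 169  28  26] [ 0.63983683 -0.21601199  0.07      ] ((310.8000183105469, 180.09999084472656), (20.57182502746582, 23.702320098876953), 63.43495178222656)
```

View pics/w1j.png

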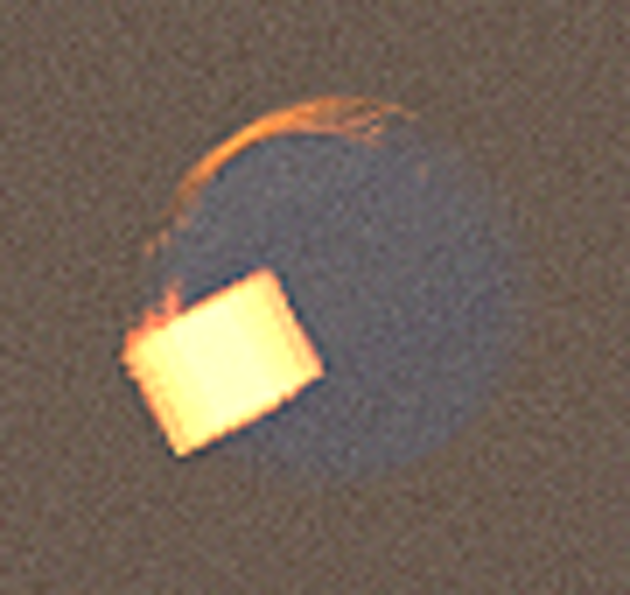

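```bash
python3 - <<'E'
from wl import *
c,im=snap('wrist','w2'); print(c['origin'],c['rotation'])
for l in lids(c,im): print(l)
s=env.get_state(); print(s['tcp_pos'],s['joint_velocities'])
c,im=snap('wrist'); print(c['origin'])
for l in lids(c,im): print(l)
for n in ['scene','side']: snap(n,n+'1')
E
```

```text
[ 0.6407659  -0.17758703  0.38407163] [-0.28171749 -0.00072499  0.00309524]
(array([ 0.4312, -0.075 ]), np.float64(0.0254), array([123.,  55.]))
(array([ 0.5473, -0.1888]), np.float64(0.0254), array([222., 148.]))
(array([ 0.4295, -0.2674]), np.float64(0.026), array([128., 223.]))
(array([ 0.5515, -0.3046]), np.float64(0.0259), array([231., 255.]))
[ 0.63953675 -0.25521736  0.23335025] [-0.05190201 -0.03354759  0.05548477 -0.03119396 -0.00837983 -0.03528425]
[ 0.63916959 -0.17890307  0.38391147]
(array([ 0.4312, -0.0753]), np.float64(0.0254), array([124.,  53.]))
(array([ 0.5473, -0.1892]), np.float64(0.0255), array([224., 147.]))
(array([ 0.4292, -0.2678]), np.float64(0.026), array([129., 222.]))
(array([ 0.5514, -0.3052]), np.float64(0.026), array([232., 254.]))
```

View pics/side1.png

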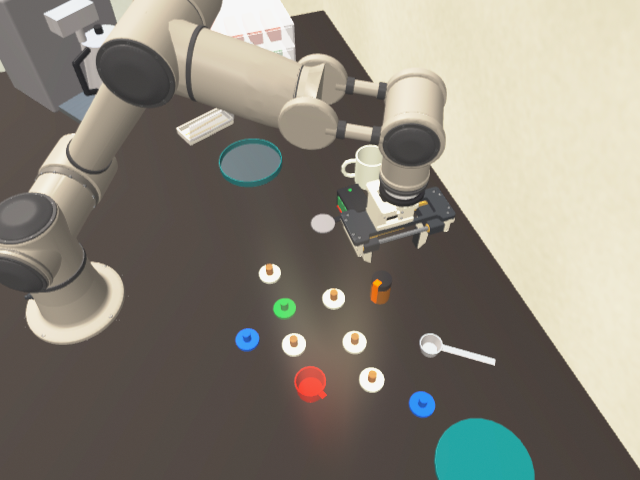

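```bash
cat > jar.py <<'E'
from wl import *
def jar(c,im,guess,z=.07,rad=30):
    """cap disc: bluish-dark vs brown table"""
    u,v=proj(c,[*guess,z],True)
    x0,y0=int(u-45),int(v-45); sub=im[max(y0,0):y0+90,max(x0,0):x0+90]; x0=max(x0,0);y0=max(y0,0)
    b=cv2.GaussianBlur(sub,(5,5),1.2).astype(int)
    hsv=cv2.cvtColor(sub,cv2.COLOR_RGB2HSV).astype(int)
    cap=(b[...,2]-b[...,0]>-3)&(b.max(2)<110)
    orr=(hsv[...,1]>120)&(hsv[...,2]>140)
    cap=cv2.morphologyEx(cap.astype(np.uint8),cv2.MORPH_OPEN,np.ones((3,3)))
    B=max(blobs(cap,50),key=lambda t:t[0]); 
    O=max(blobs(orr,30),key=lambda t:t[0])
    m=B[3]|O[3]
    h=cont(m)+[x0,y0]; P=undist_pts(c,h,z); p,r=circ(P)
    oc=onplane(c,O[1]+[x0,y0],z,True)
    d=oc[:2]-p
    vis=sub.copy(); vis[m]=vis[m]//2+[0,120,0]
    cv2.imwrite('pics/jarmask.png',cv2.resize(vis[...,::-1],None,fx=4,fy=4))
    return p,r,oc[:2],np.degrees(np.arctan2(d[1],d[0])),np.hypot(*d)
if __name__=='__main__':
    c,im=snap('wrist','w3'); s=env.get_state(); print(s['tcp_pos'],s['tcp_rot'])
    print(jar(c,im,(.645,-.212)))
    for l in lids(c,im): print(l)
E
python3 jar.py
```

```text
[ 0.6364498  -0.25877856  0.23448154] [ 3.14154017e+00  9.02108735e-04 -1.59912961e-03]
(array([ 0.64871665, -0.21445056]), np.float64(0.02052242272121975), array([ 0.63455293, -0.2215235 ]), np.float64(-153.46381351875627), np.float64(0.015831530196804906))
(array([ 0.4317, -0.0749]), np.float64(0.0254), array([127.,  50.]))
(array([ 0.5477, -0.1889]), np.float64(0.0254), array([227., 144.]))
(array([ 0.4295, -0.2675]), np.float64(0.0259), array([132., 219.]))
(array([ 0.5518, -0.3049]), np.float64(0.0258), array([235., 251.]))
```

View pics/jarmask.png

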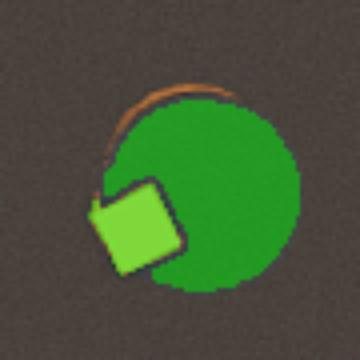

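```bash
python3 - <<'E'
from h import *
c=calib('side')
p=[onplane(c,q,.06) for q in [(337.2,190),(351.1,214.4),(373.1,206.7),(357.8,184.4)]]
print(np.round(p,4),np.mean(p,0)); E=p
for a,b in [(0,1),(3,2),(1,2),(0,3)]: print(np.degrees(np.arctan2(*(p[b]-p[a])[[1,0]])))
E
```

```text
[[ 0.6547  0.0669  0.06  ]
 [ 0.6578 -0.0193  0.06  ]
 [ 0.7169 -0.0143  0.06  ]
 [ 0.71    0.0676  0.06  ]] [0.68484803 0.02524437 0.06      ]
-87.91461200081535
-85.17641581097861
4.854538635717213
0.6426014122721371
```

{"api": "jog_arm", "payload": {"steps": [[0.0117,-0.0435,0,0,0,0],[0,0,0.01,0,0,10],[0,0,0.01,0,0,10],[0,0,0.01,0,0,10],[0,0,0.01,0,0,10],[0,0,0.01,0,0,10],[0,0,0.01,0,0,10],[0,0,0.01,0,0,10],[0,0,0.01,0,0,10],[0,0,0,0,0,0],[0,0,0.02,0,0,0],[0,0,0.02,0,0,0],[0,0,0.02,0,0,0],[0,0,0.02,0,0,0],[0,0,0.02,0,0,0],[0,0,0.017,0,0,0],[0,0,0,0,0,0],[0,0,0,0,0,0],[0,0,0,0,0,0],[0,0,0,0,0,0]]}}

```text
clock: 5.45
tcp_pos: [0.6494, -0.2148, 0.0385]
tcp_rot: [-3.141, -0.001, -1.397]
force: [0.8, 0.1, 0.1]
finger_gap: 0.0915
```

```bash
python3 - <<'E'
from wl import *
s=env.get_state(); print(s['tcp_pos'],s['tcp_rot'],s['joint_pos'])
c,im=snap('wrist','w4'); snap('side','side2')
E
```

```text
[ 0.64936176 -0.21475851  0.0384796 ] [-3.14060906e+00 -7.97181070e-04 -1.39681343e+00] [-4.31292343e-01  8.13630838e-01  1.25469932e+00 -1.09211029e-04
  1.07200005e+00  9.65572881e-01]
```

View pics/w4.png

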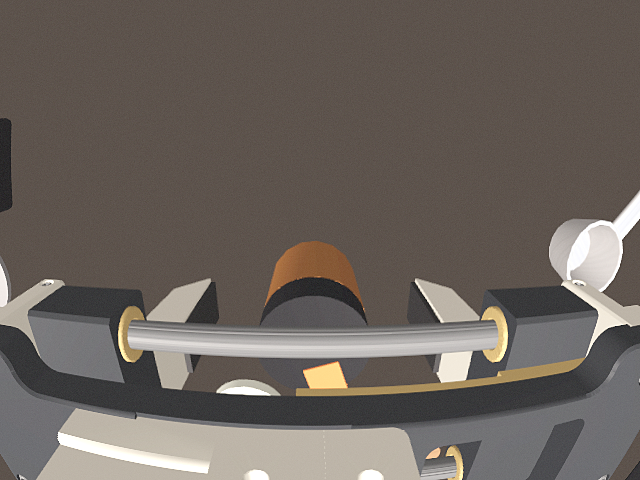

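View pics/side2.png

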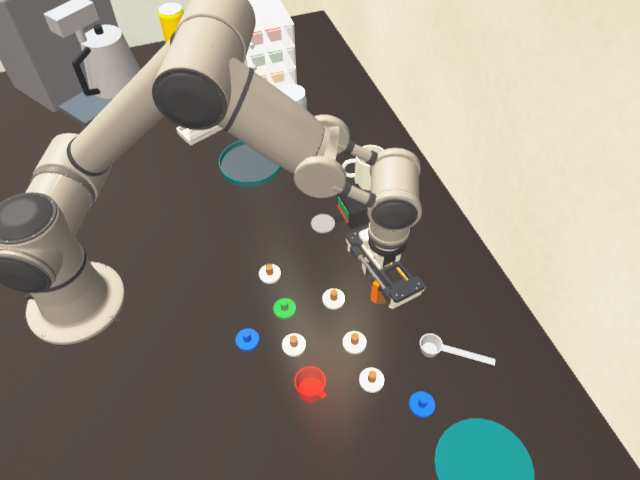

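{"api": "jog_arm", "payload": {"steps": [[0,0,0,0,0,0],[0,0,0,0,0,0],[0,0,0,0,0,0],[0,0,0,0,0,0],[0,0,0,0,0,0],[0,0,0,0,0,0],[0,0,0,0,0,0],[0,0,0,0,0,0]], "gripper": 1, "squeeze": 15}}

```text
clock: 6.55
tcp_pos: [0.649, -0.2147, 0.0377]
tcp_rot: [-3.142, -0.0, -1.397]
force: [0.1, -1.1, 0.5]
finger_gap: 0.0436
```

{"api": "jog_arm", "payload": {"steps": [[0,0,-0.02,0,0,0],[0,0,-0.025,0,0,0],[0,0,-0.03,0,0,0],[0,0,-0.03,0,0,0],[-0.031,0.0011,0,0,0,0],[-0.031,0.0011,0,0,0,0],[-0.031,0.0011,0,0,0,0],[-0.031,0.0011,0,0,0,0],[-0.031,0.0011,0,0,0,0],[-0.031,0.0011,0,0,0,0],[-0.031,0.0011,0,0,0,0],[-0.031,0.0011,0,0,0,0]]}}

```text
clock: 8.05
tcp_pos: [0.5974, 0.0291, 0.1442]
tcp_rot: [-3.14, -0.0, -1.397]
force: [0.2, -0.6, -1.1]
finger_gap: 0.044
```

{"api": "jog_arm", "payload": {"steps": [[0,0,0,0,0,-10.5],[0,0,0,0,0,-10.5],[0,0,0,0,0,-10.5],[0,0,0,0,0,-10.5],[0,0,0,0,0,-10.5],[0,0,0,0,0,-10.5],[0,0,0,0,0,-10.5],[0,0,0,0,0,-10.5],[0,0,0,0,0,-10.5],[0,0,0,0,0,-10.5],[0,0,0,0,0,-10.5],[0,0,0,0,0,-10.5],[0,0,0,0,0,-10.5],[0,0,0,0,0,-10.5],[0,0,0,0,0,-10.5],[0,0,0,0,0,0],[0,0,0,0,0,0],[0,0,0,0,0,0],[0,0,0,0,0,0],[0,0,0,0,0,0]]}}

```text
clock: 10.55
tcp_pos: [0.5975, 0.0281, 0.1427]
tcp_rot: [3.142, 0.0, 1.351]
force: [0.2, 0.2, -1.7]
finger_gap: 0.0437
```

```bash
python3 - <<'E'
from wl import *
s=env.get_state(); print(s['tcp_pos'],s['tcp_rot'],s['joint_pos'])
c,im=snap('wrist','w5'); snap('side','side3'); snap('scene','scene3')
E
```

```text
[0.59749083 0.02809361 0.14268619] [3.14157876e+00 8.33423795e-05 1.35129107e+00] [-8.10479693e-02  5.56277847e-01  1.44298429e+00 -9.28560715e-05
  1.14232826e+00 -1.43230046e+00]
```

View pics/w5.png

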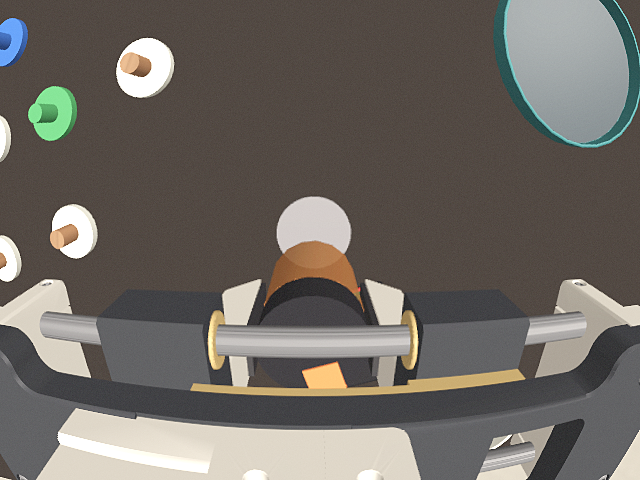

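View pics/side3.png

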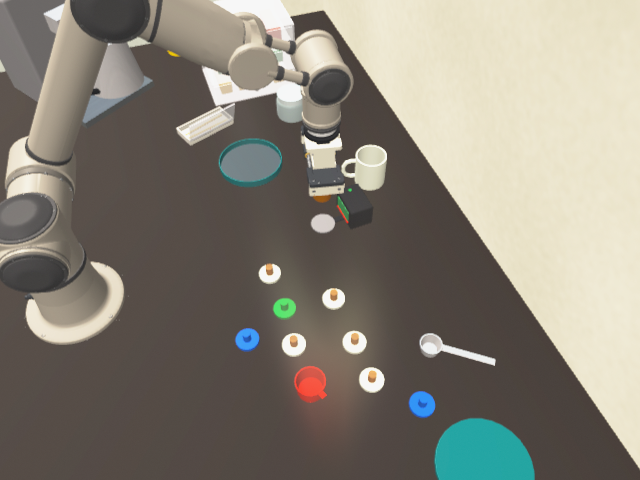

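```bash
python3 - <<'E'
from wl import *
c,im=snap('wrist'); s=env.get_state(); print(s['tcp_pos'],s['tcp_rot'])
hsv=cv2.cvtColor(im,cv2.COLOR_RGB2HSV).astype(int);H,S,V=hsv[...,0],hsv[...,1],hsv[...,2]
m=(S<40)&(V>140); m[240:]=0; m[:,:260]=0; m[:,370:]=0
B=max(blobs(m,200),key=lambda t:t[0]); print(B[:3])
cs,_=cv2.findContours(B[3].astype(np.uint8),cv2.RETR_EXTERNAL,cv2.CHAIN_APPROX_NONE); k=max(cs,key=len)[:,0,:]
k=k[k[:,1]<237]
# drop points along amber edge: keep convex arc
h=cv2.convexHull(k)[:,0,:]
P=undist_pts(c,h,.004); print(circ(P), len(P))
h2=h[h[:,1]<228]; print(circ(undist_pts(c,h2,.004)))
E
```

```text
[0.59746381 0.02810953 0.14267824] [-3.14156664e+00  8.73768368e-05  1.35163465e+00]
(np.int32(2666), array([313.3615904 , 220.64066017]), array([276, 196,  75,  44], dtype=int32))
(array([0.59926842, 0.02927464]), np.float64(0.029918502915507888)) 23
(array([0.5993795 , 0.02926604]), np.float64(0.030001394002309528))
```

{"api": "jog_arm", "payload": {"steps": [[0.0016,0.0015,0.018,0,0,0],[0,0,0.018,0,0,0],[0,0,0.018,0,0,0],[0,0,0.018,0,0,0],[0,0,0.018,0,0,0],[0,0,0.005,0,0,0],[0,0,0.003,0,0,0],[0,0,0.002,0,0,0],[0,0,0,0,0,0],[0,0,0,0,0,0],[0,0,0,0,0,0]]}}

```text
clock: 12.12
tcp_pos: [0.5994, 0.0293, 0.043]
tcp_rot: [3.141, 0.0, 1.352]
force: [0.4, -0.4, -1.0]
finger_gap: 0.0433
```

{"api": "jog_arm", "payload": {"steps": [[0,0,0.001,0,0,0],[0,0,0,0,0,0],[0,0,0,0,0,0]]}}

```text
clock: 12.5
tcp_pos: [0.5993, 0.0293, 0.0417]
tcp_rot: [3.142, 0.0, 1.352]
force: [-0.0, 0.2, -1.3]
finger_gap: 0.0437
```

{"api": "jog_arm", "payload": {"steps": [[0,0,0,0,0,0],[0,0,0,0,0,0],[0,0,0,0,0,0],[0,0,0,0,0,0],[0,0,-0.02,0,0,0],[0,0,-0.03,0,0,0],[0,0,-0.04,0,0,0],[0,0,-0.04,0,0,0],[0,-0.03,-0.03,0,0,0],[0,-0.03,-0.03,0,0,0],[0,0,0,0,0,0],[0,0,0,0,0,0],[0,0,0,0,0,0],[0,0,0,0,0,0],[0,0,0,0,0,0]], "gripper": 0}}

```text
clock: 14.38
tcp_pos: [0.5408, 0.0423, 0.231]
tcp_rot: [-3.141, 0.0, 1.352]
force: [0.4, -0.2, 0.1]
finger_gap: 0.0918
```

```bash
python3 - <<'E'
from jar import *
c,im=snap('wrist','w6'); s=env.get_state(); print(s['tcp_pos'],s['tcp_rot'])
try: print(jar(c,im,(.599,.029),.074))
except Exception as e: print(e)
snap('side','side4'); snap('scene','scene4')
E
```

```text
[0.54079228 0.04230927 0.23119349] [-3.14078282e+00  1.76940804e-04  1.35164809e+00]
(array([0.5968696, 0.0307742]), np.float64(0.022125530475503048), array([0.5682636 , 0.03761931]), np.float64(166.54276756172976), np.float64(0.02941358084008405))
```

View pics/w6.png

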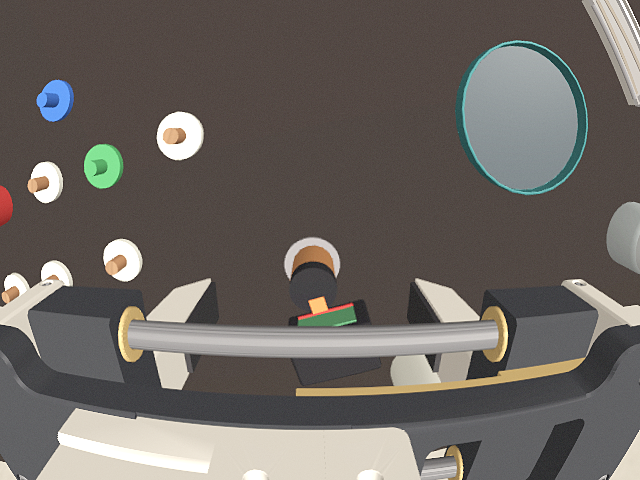

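View pics/side4.png

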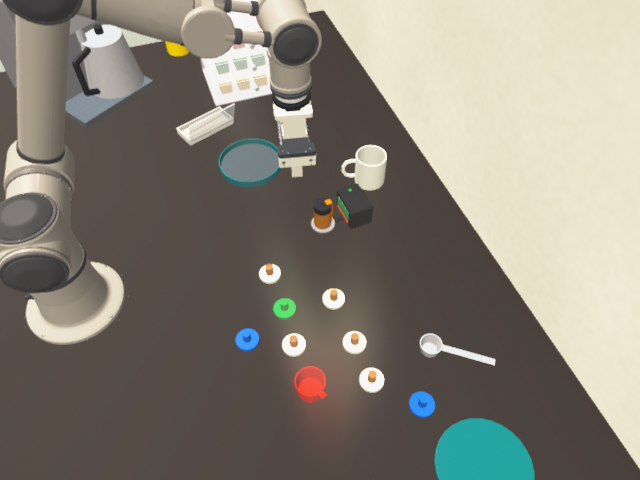

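{"api": "jog_arm", "payload": {"steps": [[0.002,0.03,0,0,0,0],[0.002,0.03,0,0,0,0],[0.002,0.03,0,0,0,0],[0,0.03,0,0,0,0],[0,0,0,0,0,0],[0,0,0,0,0,0],[0,0,0,0,0,0],[0,0,0,0,0,0]]}}

```text
clock: 15.52
tcp_pos: [0.6587, 0.0224, 0.2322]
tcp_rot: [3.141, 0.0, 1.352]
force: [-0.1, 1.1, 0.4]
finger_gap: 0.0923
```

```bash
python3 - <<'E'
from jar import *
c,im=snap('wrist','w7'); s=env.get_state(); print(s['tcp_pos'],s['tcp_rot'])
try: print(jar(c,im,(.599,.029),.074))
except Exception as e: print(e)
u,v=map(int,proj(c,[.62,.03,.05],True)); print(u,v)
y0,x0=max(v-75,0),max(u-75,0); cv2.imwrite('pics/w7c.png',cv2.resize(im[y0:y0+150,x0:x0+150,::-1],None,fx=4,fy=4,interpolation=2)); print(x0,y0)
E
```

```text
[0.65883932 0.02237739 0.23214625] [ 3.14115645e+00 -1.15457495e-05  1.35204106e+00]
(array([0.59924716, 0.03016814]), np.float64(0.020562981150549484), array([0.61486754, 0.03166141]), np.float64(5.460735879947157), np.float64(0.015691597045705993))
310 175
235 100
```

View pics/w7c.png

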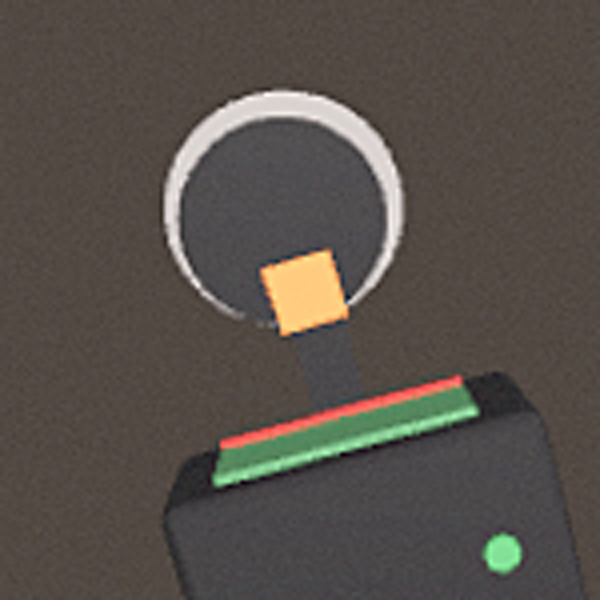

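View pics/jarmask.png

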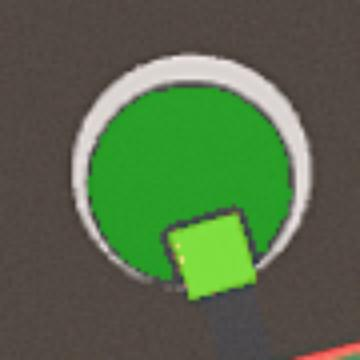

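{"api": "jog_arm", "payload": {"steps": [[0,0,0,0,0,9.7],[0,0,0,0,0,9.7],[0,0,0,0,0,9.7],[0,0,0,0,0,9.7],[0,0,0,0,0,9.7],[0,0,0,0,0,9.7],[0,0,0,0,0,9.7],[0,0,0,0,0,9.6],[-0.038,0.0163,0,0,0,0],[-0.038,0.0163,0,0,0,0],[-0.038,0.0163,0,0,0,0],[-0.038,0.0163,0,0,0,0],[-0.038,0.0163,0,0,0,0],[-0.038,0.0163,0,0,0,0],[0,0,0,0,0,0],[0,0,0,0,0,0],[0,0,0,0,0,0],[0,0,0,0,0,0]]}}

```text
clock: 17.82
tcp_pos: [0.4316, -0.0752, 0.2315]
tcp_rot: [-3.142, 0.0, -0.0]
force: [-0.3, 1.2, -0.2]
finger_gap: 0.092
```

```bash
cat > pick.py <<'E'
from wl import *
import sys
c,im=snap('wrist',sys.argv[1]); s=env.get_state(); p=s['tcp_pos']; r=R.from_euler('xyz',s['tcp_rot'])
print(round(s['clock'],2),p.round(4),s['tcp_rot'].round(3))
for l in lids(c,im,310): print(l,'tool shift',r.inv().apply(np.array([*l[0],p[2]])-p)[:2].round(4))
E
python3 pick.py w8
```

```text
17.88 [ 0.4315 -0.0752  0.2315] [-3.142  0.    -0.   ]
(array([0.802 , 0.1595]), np.float64(0.0824), array([599.,  37.])) tool shift [ 0.3705 -0.2347]
(array([0.5977, 0.0288]), np.float64(0.0294), array([461., 118.])) tool shift [ 0.1662 -0.104 ]
(array([ 0.432 , -0.0748]), np.float64(0.0255), array([313., 209.])) tool shift [ 0.0005 -0.0004]
(array([ 0.0093, -0.1404]), np.float64(0.0822), array([ 29., 295.])) tool shift [-0.4222  0.0653]
(array([ 0.2858, -0.1793]), np.float64(0.0316), array([183., 296.])) tool shift [-0.1457  0.1041]
(array([ 0.5796, -0.1694]), np.float64(0.0294), array([441., 296.])) tool shift [0.1481 0.0942]
(array([ 0.8715, -0.1096]), np.float64(0.1166), array([596., 296.])) tool shift [0.44   0.0344]
```

View pics/w8.png

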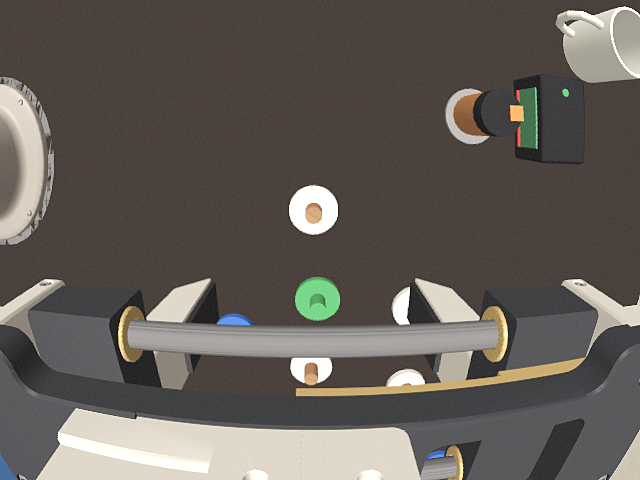

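{"api": "jog_arm", "payload": {"steps": [[0.0005,-0.0004,0.03,0,0,0],[0,0,0.03,0,0,0],[0,0,0.03,0,0,0],[0,0,0.03,0,0,0],[0,0,0.03,0,0,0],[0,0,0.03,0,0,0],[0,0,0.02,0,0,0],[0,0,0.008,0,0,0],[0,0,0,0,0,0],[0,0,0,0,0,0],[0,0,0,0,0,0]], "gripper": 0.4}}

```text
clock: 19.25
tcp_pos: [0.4321, -0.0752, 0.0244]
tcp_rot: [3.141, -0.001, -0.001]
force: [0.2, -0.3, 0.5]
finger_gap: 0.0549
```

{"api": "jog_arm", "payload": {"steps": [[0,0,0.004,0,0,0],[0,0,0,0,0,0],[0,0,0,0,0,0]]}}

```text
clock: 19.62
tcp_pos: [0.4316, -0.075, 0.0197]
tcp_rot: [3.142, 0.0, -0.001]
force: [-0.4, -0.2, 0.2]
finger_gap: 0.0552
```

{"api": "jog_arm", "payload": {"steps": [[0,0,0,0,0,0],[0,0,0,0,0,0],[0,0,0,0,0,0],[0,0,0,0,0,0],[0,0,0,0,0,0],[0,0,0,0,0,0]], "gripper": 1, "squeeze": 12}}

```text
clock: 20.38
tcp_pos: [0.4316, -0.0751, 0.0197]
tcp_rot: [3.141, -0.0, -0.001]
force: [0.6, 0.5, -0.3]
finger_gap: 0.0167
```

{"api": "jog_arm", "payload": {"steps": [[0,0,-0.02,0,0,0],[0,0,-0.03,0,0,0],[0,0,-0.04,0,0,0],[0,0,-0.04,0,0,0],[0,0,-0.04,0,0,0],[0,0,-0.04,0,0,0],[0.0067,-0.037,0,0,0,0],[0.0067,-0.037,0,0,0,0],[0.0067,-0.037,0,0,0,0],[0.0067,-0.037,0,0,0,0],[0.0067,-0.037,0,0,0,0],[0.0067,-0.037,0,0,0,0],[0.0067,-0.037,0,0,0,0],[0.0067,-0.037,0,0,0,0],[0,0,0,0,0,0],[0,0,0,0,0,0],[0,0,0,0,0,0],[0,0,0,0,0,0]]}}

```text
clock: 22.62
tcp_pos: [0.4855, 0.2201, 0.2298]
tcp_rot: [3.141, -0.0, -0.002]
force: [0.6, 0.0, 0.1]
finger_gap: 0.0167
```

```bash
cat > tin.py <<'E'
from wl import *
import sys
c,im=snap('wrist',sys.argv[1]); s=env.get_state(); p=s['tcp_pos']
print(round(s['clock'],2),p.round(4),s['tcp_rot'].round(3))
hsv=cv2.cvtColor(im,cv2.COLOR_RGB2HSV).astype(int);H,S,V=hsv[...,0],hsv[...,1],hsv[...,2]
m=(H>78)&(H<105)&(S>70)&(V>50); m[285:]=0
B=max(blobs(m,200),key=lambda t:t[0]); h=cont(B[3]); h=h[h[:,1]<280]
print(B[2],circ(undist_pts(c,h,.02)))
E
python3 tin.py w9
```

```text
22.68 [0.4855 0.2202 0.2298] [ 3.141e+00 -0.000e+00 -2.000e-03]
[224  48 177 174] (array([0.48504977, 0.29698779]), np.float64(0.08580084943577729))
```

View pics/w9.png

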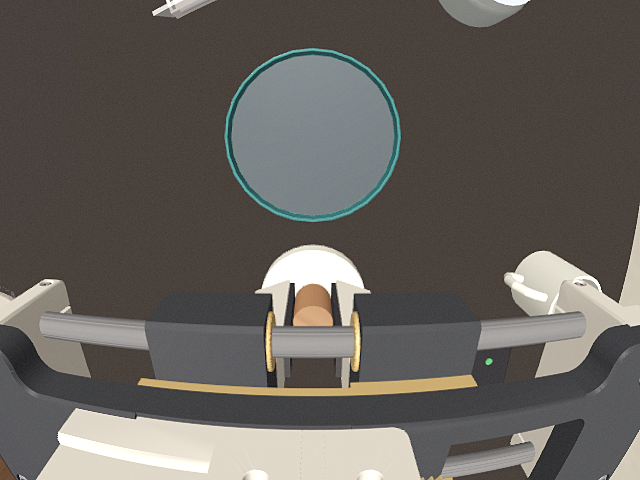

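{"api": "jog_arm", "payload": {"steps": [[0.0103,-0.0399,0,0,0,0],[0.0103,-0.0399,0,0,0,0],[0.0101,-0.0399,0,0,0,0],[0,0,0.03,0,0,9],[0,0,0.03,0,0,9],[0,0,0.03,0,0,9],[0,0,0.03,0,0,9],[0,0,0.03,0,0,0],[0,0,0.03,0,0,0],[0,0,0.015,0,0,0],[0,0,0,0,0,0],[0,0,0,0,0,0],[0,0,0,0,0,0],[0,0,0,0,0,0]]}}

```text
clock: 24.42
tcp_pos: [0.5166, 0.3408, 0.0355]
tcp_rot: [-3.14, -0.001, -0.629]
force: [-1.2, 0.5, -0.7]
finger_gap: 0.0164
```

{"api": "jog_arm", "payload": {"steps": [[0,0,0.006,0,0,0],[0,0,0.004,0,0,0],[0,0,0.002,0,0,0],[0,0,0,0,0,0],[0,0,0,0,0,0]]}}

```text
clock: 25.05
tcp_pos: [0.516, 0.3405, 0.0227]
tcp_rot: [3.141, 0.0, -0.629]
force: [-2.7, -0.8, 2.3]
finger_gap: 0.0167
```

{"api": "jog_arm", "payload": {"steps": [[0,0,0,0,0,0],[0,0,0,0,0,0],[0,0,0,0,0,0],[0,0,-0.01,0,0,0],[0,0,-0.03,0,0,0],[0,0,-0.04,0,0,-9],[0,0,-0.04,0,0,-9],[0,0,-0.04,0,0,-9],[0,0,-0.04,0,0,-9],[0,0,0,0,0,0],[0,0,0,0,0,0]], "gripper": 0.68}}

```text
clock: 26.42
tcp_pos: [0.5159, 0.3404, 0.2225]
tcp_rot: [3.141, 0.0, -0.002]
force: [0.2, -0.3, 0.2]
finger_gap: 0.0292
```

```bash
python3 tin.py w10
```

```text
26.48 [0.5157 0.3403 0.2218] [ 3.141e+00  2.000e-03 -2.000e-03]
[200 170 168 115] (array([0.48522455, 0.29821305]), np.float64(0.08554838648804207))
```

View pics/w10.png

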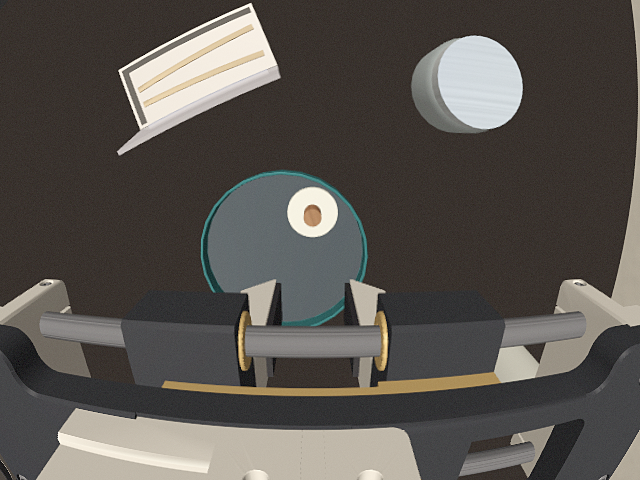

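Lid 1 sits flat in the tin at pixel (312,212), upper right. Next: lid B.

{"api": "jog_arm", "payload": {"steps": [[0.003,0.05,0,0,0,0],[0.003,0.05,0,0,0,0],[0.003,0.05,0,0,0,0],[0.003,0.05,0,0,0,0],[0.003,0.05,0,0,0,0],[0.003,0.05,0,0,0,0],[0.003,0.05,0,0,0,0],[0.003,0.05,0,0,0,0],[0.003,0.05,0,0,0,0],[0.0045,0.05,0,0,0,0],[0,0.0295,0,0,0,0],[0,0,0,0,0,0],[0,0,0,0,0,0],[0,0,0,0,0,0],[0,0,0,0,0,0]], "gripper": 0.4}}

```text
clock: 28.35
tcp_pos: [0.5474, -0.1879, 0.2228]
tcp_rot: [3.142, -0.0, 0.0]
force: [-0.1, 0.5, -0.3]
finger_gap: 0.0554
```

```bash
python3 pick.py w11 | grep -v 0.0[83]
```

```text
28.4 [ 0.5474 -0.1881  0.2228] [ 3.142 -0.     0.   ]
(array([0.599 , 0.0275]), np.float64(0.0294), array([365.,  16.])) tool shift [ 0.0517 -0.2155]
(array([ 0.6409, -0.2813]), np.float64(0.0277), array([399., 297.])) tool shift [0.0935 0.0933]
(array([ 0.5516, -0.3015]), np.float64(0.0244), array([316., 303.])) tool shift [0.0042 0.1134]
```

View pics/w11.png

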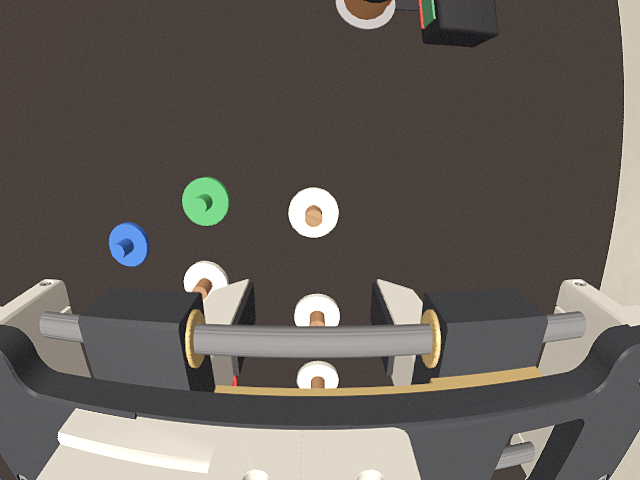

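{"api": "jog_arm", "payload": {"steps": [[0,0.0005,0.03,0,0,0],[0,0,0.03,0,0,0],[0,0,0.03,0,0,0],[0,0,0.03,0,0,0],[0,0,0.03,0,0,0],[0,0,0.03,0,0,0],[0,0,0.015,0,0,0],[0,0,0.004,0,0,0],[0,0,0.003,0,0,0],[0,0,0,0,0,0],[0,0,0,0,0,0],[0,0,0,0,0,0]]}}

```text
clock: 29.9
tcp_pos: [0.5475, -0.1896, 0.0212]
tcp_rot: [3.141, -0.001, -0.001]
force: [0.1, 0.8, 0.2]
finger_gap: 0.0552
```

{"api": "jog_arm", "payload": {"steps": [[0,0,0,0,0,0],[0,0,0,0,0,0],[0,0,0,0,0,0],[0,0,0,0,0,0],[0,0,0,0,0,0],[0,0,0,0,0,0]], "gripper": 1}}

```text
clock: 30.65
tcp_pos: [0.5473, -0.1894, 0.0207]
tcp_rot: [3.142, -0.0, -0.001]
force: [-0.7, 0.3, -0.2]
finger_gap: 0.0163
```

{"api": "jog_arm", "payload": {"steps": [[0,0,-0.03,0,0,0],[0,0,-0.04,0,0,0],[0,0,-0.04,0,0,0],[0,0,-0.04,0,0,0],[-0.0085,-0.048,0,0,0,0],[-0.0085,-0.048,0,0,0,0],[-0.0085,-0.048,0,0,0,0],[-0.0085,-0.048,0,0,0,0],[-0.0085,-0.048,0,0,0,0],[-0.0085,-0.048,0,0,0,0],[-0.0085,-0.048,0,0,0,0],[-0.0085,-0.048,0,0,0,0],[-0.0085,-0.048,0,0,0,0],[-0.0085,-0.048,0,0,0,0],[-0.0085,-0.049,0,0,0,0],[0,0,0,0,0,-9],[0,0,0,0,0,-9],[0,0,0,0,0,-9],[0,0,0,0,0,-9],[0,0,0,0,0,0]]}}

```text
clock: 33.15
tcp_pos: [0.4541, 0.3396, 0.1705]
tcp_rot: [3.142, 0.0, 0.626]
force: [0.3, 0.3, -0.5]
finger_gap: 0.0163
```

{"api": "jog_arm", "payload": {"steps": [[0,0,0.03,0,0,0],[0,0,0.03,0,0,0],[0,0,0.03,0,0,0],[0,0,0.03,0,0,0],[0,0,0.015,0,0,0],[0,0,0,0,0,0],[0,0,0,0,0,0],[0,0,0,0,0,0],[0,0,0,0,0,0]]}}

```text
clock: 34.28
tcp_pos: [0.4546, 0.3398, 0.0364]
tcp_rot: [3.141, -0.001, 0.627]
force: [-0.1, -0.7, 0.2]
finger_gap: 0.0163
```

{"api": "jog_arm", "payload": {"steps": [[-0.0008,0,0.006,0,0,0],[0,0,0.004,0,0,0],[0,0,0.003,0,0,0],[0,0,0,0,0,0],[0,0,0,0,0,0]]}}

```text
clock: 34.9
tcp_pos: [0.4533, 0.339, 0.0231]
tcp_rot: [3.141, 0.001, 0.628]
force: [-2.8, -2.5, 5.9]
finger_gap: 0.0163
```

{"api": "jog_arm", "payload": {"steps": [[0,0,0,0,0,0],[0,0,0,0,0,0],[0,0,0,0,0,0],[0,0,-0.01,0,0,0],[0,0,-0.03,0,0,0],[0,0,-0.04,0,0,9],[0,0,-0.04,0,0,9],[0,0,-0.04,0,0,9],[0,0,-0.04,0,0,9],[0,0,0,0,0,0],[0,0,0,0,0,0]], "gripper": 0.68}}

```text
clock: 36.28
tcp_pos: [0.4531, 0.3389, 0.2223]
tcp_rot: [3.141, 0.001, 0.001]
force: [0.2, -0.5, -0.6]
finger_gap: 0.0292
```

```bash
python3 tin.py w12
```

```text
36.33 [0.4529 0.3388 0.2217] [3.14e+00 2.00e-03 0.00e+00]
[260 168 167 117] (array([0.48477033, 0.29811422]), np.float64(0.08565953880216223))
```

View pics/w12.png

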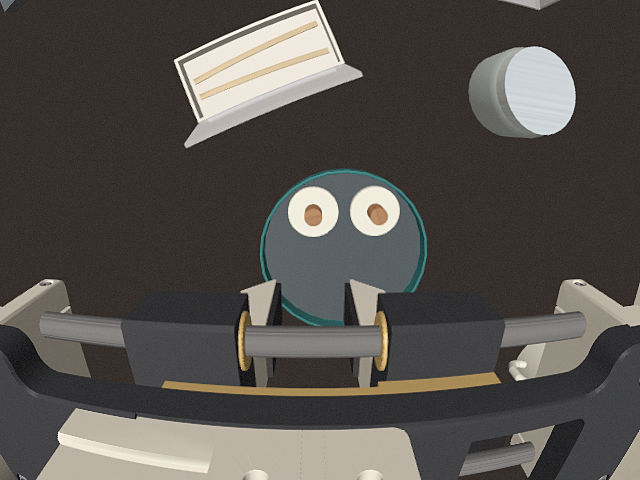

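{"api": "jog_arm", "payload": {"steps": [[0.0076,0.0495,0,0,0,0],[0.0076,0.0495,0,0,0,0],[0.0076,0.0495,0,0,0,0],[0.0076,0.0495,0,0,0,0],[0.0076,0.0495,0,0,0,0],[0.0076,0.0495,0,0,0,0],[0.0076,0.0495,0,0,0,0],[0.0076,0.0495,0,0,0,0],[0.0076,0.0495,0,0,0,0],[0.0076,0.0495,0,0,0,0],[0.0076,0.0495,0,0,0,0],[0.0076,0.0495,0,0,0,0],[0.0076,0.0495,0,0,0,0],[0,0,0,0,0,0],[0,0,0,0,0,0],[0,0,0,0,0,0],[0,0,0,0,0,0]], "gripper": 0.4}}

```text
clock: 38.45
tcp_pos: [0.552, -0.3033, 0.2229]
tcp_rot: [3.142, -0.0, 0.001]
force: [-0.4, 0.4, 0.7]
finger_gap: 0.0548
```

```bash
python3 pick.py w13
```

```text
38.5 [ 0.552  -0.3035  0.223 ] [ 3.141 -0.     0.   ]
(array([ 0.4293, -0.2678]), np.float64(0.0255), array([194., 178.])) tool shift [-0.1227 -0.0358]
(array([ 0.5516, -0.305 ]), np.float64(0.0255), array([312., 213.])) tool shift [-0.0004  0.0015]
(array([ 0.7018, -0.3773]), np.float64(0.0255), array([447., 277.])) tool shift [0.1498 0.0739]
(array([ 0.553 , -0.3937]), np.float64(0.0258), array([314., 290.])) tool shift [0.001  0.0902]
(array([ 0.1396, -0.3656]), np.float64(0.0803), array([ 29., 295.])) tool shift [-0.4124  0.0619]
(array([ 0.4565, -0.3951]), np.float64(0.0244), array([226., 297.])) tool shift [-0.0955  0.0916]
(array([ 0.6459, -0.3969]), np.float64(0.0274), array([399., 297.])) tool shift [0.0939 0.0934]
```

View pics/w13.png

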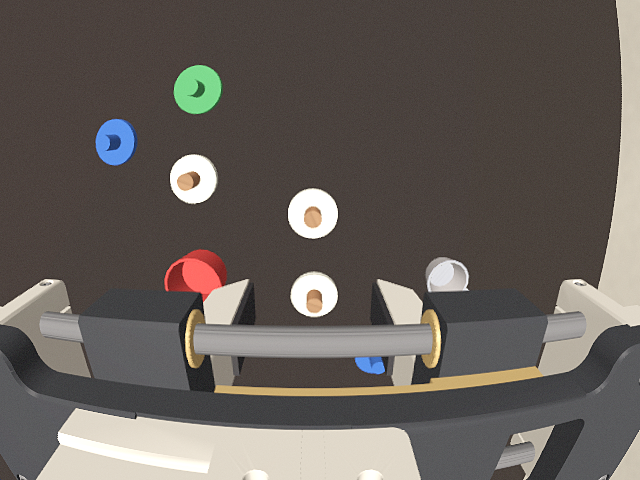

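{"api": "jog_arm", "payload": {"steps": [[-0.0003,0.001,0.03,0,0,0],[0,0,0.03,0,0,0],[0,0,0.03,0,0,0],[0,0,0.03,0,0,0],[0,0,0.03,0,0,0],[0,0,0.03,0,0,0],[0,0,0.015,0,0,0],[0,0,0.004,0,0,0],[0,0,0.003,0,0,0],[0,0,0,0,0,0],[0,0,0,0,0,0],[0,0,0,0,0,0]]}}

```text
clock: 40.0
tcp_pos: [0.5517, -0.3056, 0.0212]
tcp_rot: [3.141, -0.001, -0.001]
force: [-0.0, 0.9, -0.1]
finger_gap: 0.0549
```

{"api": "jog_arm", "payload": {"steps": [[0,0,0,0,0,0],[0,0,0,0,0,0],[0,0,0,0,0,0],[0,0,0,0,0,0],[0,0,0,0,0,0],[0,0,0,0,0,0]], "gripper": 1}}

```text
clock: 40.75
tcp_pos: [0.5515, -0.3054, 0.0207]
tcp_rot: [3.142, 0.0, -0.001]
force: [0.5, 0.3, -0.4]
finger_gap: 0.0163
```

{"api": "jog_arm", "payload": {"steps": [[0,0,-0.03,0,0,0],[0,0,-0.04,0,0,0],[0,0,-0.04,0,0,0],[0,0,-0.04,0,0,0],[-0.0013,-0.0488,0,0,0,0],[-0.0013,-0.0488,0,0,0,0],[-0.0013,-0.0488,0,0,0,0],[-0.0013,-0.0488,0,0,0,0],[-0.0013,-0.0488,0,0,0,0],[-0.0013,-0.0488,0,0,0,0],[-0.0013,-0.0488,0,0,0,0],[-0.0013,-0.0488,0,0,0,0],[-0.0013,-0.0488,0,0,0,0],[-0.0013,-0.0488,0,0,0,0],[-0.0013,-0.0488,0,0,0,0],[-0.0018,-0.0492,0,0,0,0]]}}

```text
clock: 42.75
tcp_pos: [0.5356, 0.2821, 0.1707]
tcp_rot: [3.141, -0.0, -0.001]
force: [0.1, 0.1, 0.1]
finger_gap: 0.0166
```

{"api": "jog_arm", "payload": {"steps": [[0,0,0,0,0,-10.3],[0,0,0,0,0,-10.3],[0,0,0,0,0,-10.3],[0,0,0,0,0,-10.3],[0,0,0,0,0,-10.3],[0,0,0,0,0,-10.3],[0,0,0,0,0,-10.3],[0,0,0.03,0,0,0],[0,0,0.03,0,0,0],[0,0,0.03,0,0,0],[0,0,0.03,0,0,0],[0,0,0.015,0,0,0],[0,0,0,0,0,0],[0,0,0,0,0,0],[0,0,0,0,0,0],[0,0,0,0,0,0]]}}

```text
clock: 44.75
tcp_pos: [0.5363, 0.2807, 0.0365]
tcp_rot: [3.14, -0.001, 1.258]
force: [0.2, -0.2, -0.2]
finger_gap: 0.0166
```

{"api": "jog_arm", "payload": {"steps": [[0,-0.0008,0.006,0,0,0],[0,0,0.004,0,0,0],[0,0,0.003,0,0,0],[0,0,0,0,0,0],[0,0,0,0,0,0]]}}

```text
clock: 45.38
tcp_pos: [0.535, 0.2807, 0.0232]
tcp_rot: [-3.141, 0.0, 1.258]
force: [-2.1, -1.9, 6.0]
finger_gap: 0.0167
```

{"api": "jog_arm", "payload": {"steps": [[0,0,0,0,0,0],[0,0,0,0,0,0],[0,0,0,0,0,0],[0,0,-0.01,0,0,0],[0,0,-0.03,0,0,0],[0,0,-0.04,0,0,10.3],[0,0,-0.04,0,0,10.3],[0,0,-0.04,0,0,10.3],[0,0,-0.04,0,0,10.3],[0,0,0,0,0,10.3],[0,0,0,0,0,10.3],[0,0,0,0,0,10.3],[0,0,0,0,0,0],[0,0,0,0,0,0]], "gripper": 0.68}}

```text
clock: 47.12
tcp_pos: [0.5351, 0.2809, 0.223]
tcp_rot: [-3.142, -0.0, 0.003]
force: [-0.2, 0.0, 1.1]
finger_gap: 0.029
```

```bash
python3 tin.py w14
```

```text
47.17 [0.5352 0.2808 0.2229] [ 3.142e+00 -0.000e+00  2.000e-03]
[178 109 172 173] (array([0.48510175, 0.29694875]), np.float64(0.08586207304209865))
```

View pics/w14.png

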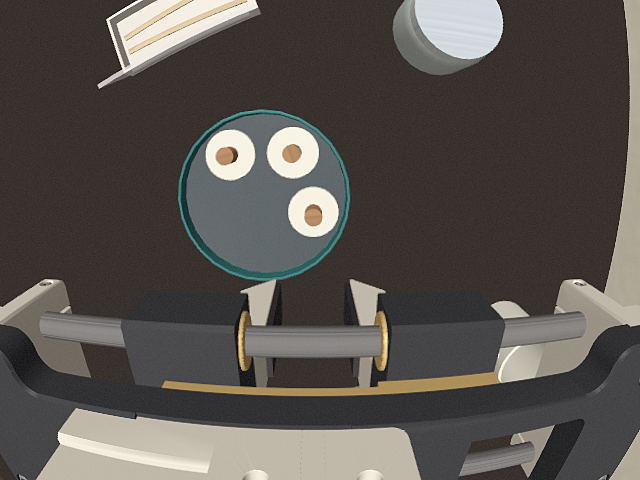

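{"api": "jog_arm", "payload": {"steps": [[-0.0088,0.0457,0,0,0,0],[-0.0088,0.0457,0,0,0,0],[-0.0088,0.0457,0,0,0,0],[-0.0088,0.0457,0,0,0,0],[-0.0088,0.0457,0,0,0,0],[-0.0088,0.0457,0,0,0,0],[-0.0088,0.0457,0,0,0,0],[-0.0088,0.0457,0,0,0,0],[-0.0088,0.0457,0,0,0,0],[-0.0088,0.0457,0,0,0,0],[-0.0088,0.0457,0,0,0,0],[-0.009,0.0458,0,0,0,0],[0,0,0,0,0,0],[0,0,0,0,0,0],[0,0,0,0,0,0],[0,0,0,0,0,0]], "gripper": 0.4}}

```text
clock: 49.18
tcp_pos: [0.4292, -0.2666, 0.2229]
tcp_rot: [3.141, -0.0, 0.001]
force: [0.4, -0.9, -0.2]
finger_gap: 0.0553
```

```bash
python3 pick.py w15
```

```text
49.23 [ 0.4292 -0.2668  0.2229] [ 3.141e+00 -0.000e+00  1.000e-03]
(array([ 0.429 , -0.2677]), np.float64(0.0255), array([312., 212.])) tool shift [-0.0002  0.0009]
(array([ 0.014 , -0.3254]), np.float64(0.0824), array([ 29., 295.])) tool shift [-0.4152  0.0583]
(array([ 0.3329, -0.3571]), np.float64(0.025), array([225., 297.])) tool shift [-0.0964  0.0903]
(array([ 0.5243, -0.358 ]), np.float64(0.0281), array([399., 296.])) tool shift [0.095  0.0913]
(array([ 0.8341, -0.4058]), np.float64(0.0956), array([586., 298.])) tool shift [0.4048 0.1394]
```

View pics/w15.png

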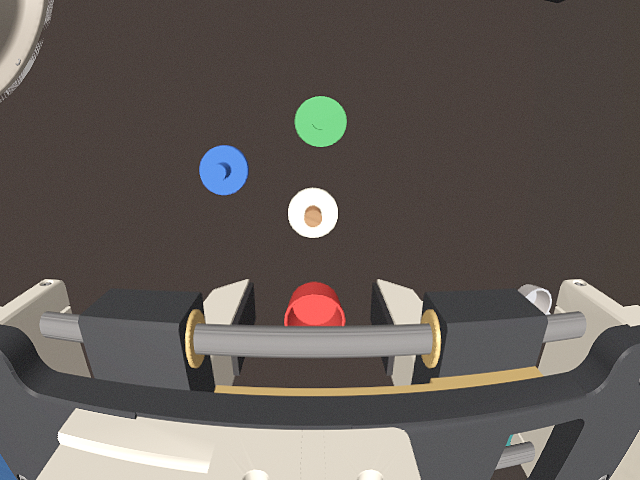

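{"api": "jog_arm", "payload": {"steps": [[-0.0002,0.0003,0.03,0,0,0],[0,0,0.03,0,0,0],[0,0,0.03,0,0,0],[0,0,0.03,0,0,0],[0,0,0.03,0,0,0],[0,0,0.03,0,0,0],[0,0,0.015,0,0,0],[0,0,0.004,0,0,0],[0,0,0.003,0,0,0],[0,0,0,0,0,0],[0,0,0,0,0,0],[0,0,0,0,0,0]]}}

```text
clock: 50.72
tcp_pos: [0.4289, -0.2681, 0.0211]
tcp_rot: [3.141, -0.001, -0.001]
force: [0.2, -0.2, 0.3]
finger_gap: 0.0551
```

{"api": "jog_arm", "payload": {"steps": [[0,0,0,0,0,0],[0,0,0,0,0,0],[0,0,0,0,0,0],[0,0,0,0,0,0],[0,0,0,0,0,0],[0,0,0,0,0,0]], "gripper": 1}}

```text
clock: 51.48
tcp_pos: [0.4287, -0.2679, 0.0207]
tcp_rot: [3.142, -0.0, -0.001]
force: [0.4, 0.3, -0.4]
finger_gap: 0.0162
```

{"api": "jog_arm", "payload": {"steps": [[0,0,-0.03,0,0,0],[0,0,-0.04,0,0,0],[0,0,-0.04,0,0,0],[0,0,-0.04,0,0,0],[0.0005,-0.0457,0,0,0,0],[0.0005,-0.0457,0,0,0,0],[0.0005,-0.0457,0,0,0,0],[0.0005,-0.0457,0,0,0,0],[0.0005,-0.0457,0,0,0,0],[0.0005,-0.0457,0,0,0,0],[0.0005,-0.0457,0,0,0,0],[0.0005,-0.0457,0,0,0,0],[0.0005,-0.0457,0,0,0,0],[0.0005,-0.0457,0,0,0,0],[0.0005,-0.0457,0,0,0,0],[0.0005,-0.0458,0,0,0,0]]}}

```text
clock: 53.48
tcp_pos: [0.4349, 0.2821, 0.1706]
tcp_rot: [3.141, 0.0, -0.001]
force: [-0.1, -1.1, 0.2]
finger_gap: 0.0163
```

{"api": "jog_arm", "payload": {"steps": [[0,0,0,0,0,10.3],[0,0,0,0,0,10.3],[0,0,0,0,0,10.3],[0,0,0,0,0,10.3],[0,0,0,0,0,10.3],[0,0,0,0,0,10.3],[0,0,0,0,0,10.3],[0,0,0.03,0,0,0],[0,0,0.03,0,0,0],[0,0,0.03,0,0,0],[0,0,0.03,0,0,0],[0,0,0.015,0,0,0],[0,0,0,0,0,0],[0,0,0,0,0,0],[0,0,0,0,0,0],[0,0,0,0,0,0]]}}

```text
clock: 55.48
tcp_pos: [0.4355, 0.2808, 0.0364]
tcp_rot: [-3.14, 0.0, -1.259]
force: [-0.5, 0.9, -0.2]
finger_gap: 0.0165
```

{"api": "jog_arm", "payload": {"steps": [[0,0.0008,0.006,0,0,0],[0,0,0.004,0,0,0],[0,0,0.003,0,0,0],[0,0,0,0,0,0],[0,0,0,0,0,0]]}}

```text
clock: 56.1
tcp_pos: [0.4344, 0.2804, 0.023]
tcp_rot: [-3.141, -0.0, -1.259]
force: [-1.5, -0.5, 5.9]
finger_gap: 0.0166
```

{"api": "jog_arm", "payload": {"steps": [[0,0,0,0,0,0],[0,0,0,0,0,0],[0,0,0,0,0,0],[0,0,-0.01,0,0,0],[0,0,-0.03,0,0,0],[0,0,-0.04,0,0,-10.3],[0,0,-0.04,0,0,-10.3],[0,0,-0.04,0,0,-10.3],[0,0,-0.04,0,0,-10.3],[0,0,0,0,0,-10.3],[0,0,0,0,0,-10.3],[0,0,0,0,0,-10.3],[0,0,0,0,0,0],[0,0,0,0,0,0]], "gripper": 0.68}}

```text
clock: 57.85
tcp_pos: [0.4344, 0.2804, 0.223]
tcp_rot: [-3.142, -0.0, -0.004]
force: [-0.5, -0.8, 0.3]
finger_gap: 0.0296
```

```bash
python3 tin.py w16
```

```text
57.9 [0.4344 0.2804 0.2229] [ 3.142 -0.    -0.004]
[277 109 172 172] (array([0.48511576, 0.29700247]), np.float64(0.08579819576001345))
```

View pics/w16.png

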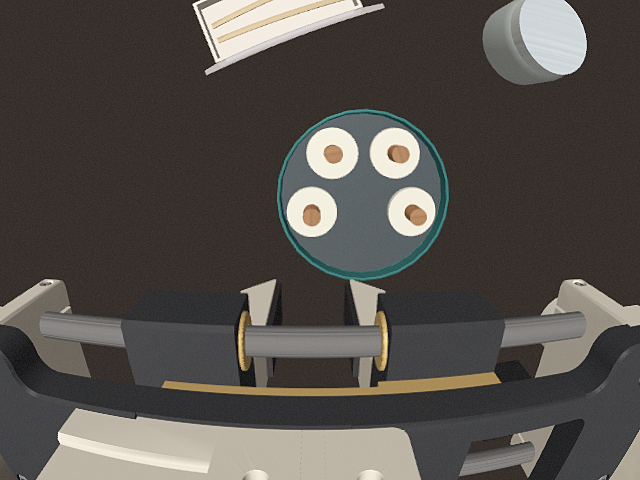

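{"api": "jog_arm", "payload": {"steps": [[0.0085,0.0483,0,0,0,0],[0.0085,0.0483,0,0,0,0],[0.0085,0.0483,0,0,0,0],[0.0085,0.0483,0,0,0,0],[0.0085,0.0483,0,0,0,0],[0.0085,0.0483,0,0,0,0],[0.0085,0.0483,0,0,0,0],[0.0085,0.0483,0,0,0,0],[0.0085,0.0483,0,0,0,0],[0.0085,0.0483,0,0,0,0],[0.0085,0.0483,0,0,0,0],[0.0085,0.0483,0,0,0,0],[0.0085,0.0483,0,0,0,0],[0.0085,0.0483,0,0,0,0],[0,0,0,0,0,0],[0,0,0,0,0,0],[0,0,0,0,0,0],[0,0,0,0,0,0]], "gripper": 0.4}}

```text
clock: 60.15
tcp_pos: [0.5531, -0.3949, 0.2233]
tcp_rot: [3.141, -0.0, 0.0]
force: [-0.1, -0.2, -0.3]
finger_gap: 0.0552
```

```bash
python3 pick.py w17
```

```text
60.2 [ 0.5531 -0.395   0.2233] [ 3.141 -0.     0.   ]
(array([ 0.5532, -0.395 ]), np.float64(0.0256), array([313., 211.])) tool shift [ 0.0001 -0.    ]
(array([ 0.1374, -0.4527]), np.float64(0.0832), array([ 29., 295.])) tool shift [-0.4157  0.0577]
(array([ 0.4567, -0.4851]), np.float64(0.0253), array([225., 297.])) tool shift [-0.0964  0.0901]
(array([ 0.6484, -0.4866]), np.float64(0.0282), array([399., 297.])) tool shift [0.0953 0.0916]
```

View pics/w17.png

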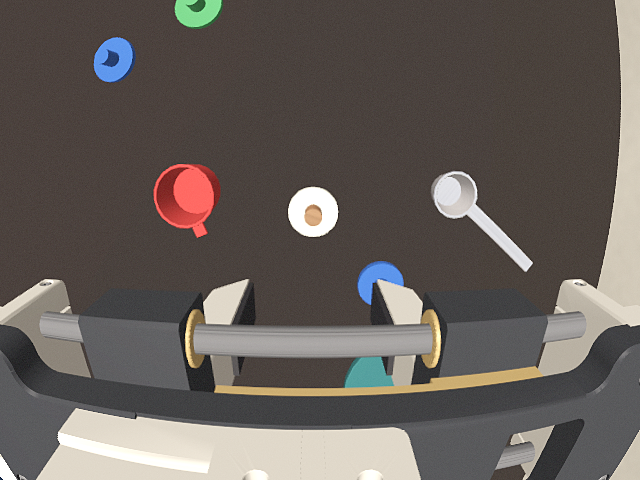

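{"api": "jog_arm", "payload": {"steps": [[0,0,0.03,0,0,0],[0,0,0.03,0,0,0],[0,0,0.03,0,0,0],[0,0,0.03,0,0,0],[0,0,0.03,0,0,0],[0,0,0.03,0,0,0],[0,0,0.015,0,0,0],[0,0,0.004,0,0,0],[0,0,0.003,0,0,0],[0,0,0,0,0,0],[0,0,0,0,0,0],[0,0,0,0,0,0]]}}

```text
clock: 61.7
tcp_pos: [0.553, -0.3961, 0.0213]
tcp_rot: [3.141, -0.001, -0.001]
force: [-0.1, -0.7, 0.0]
finger_gap: 0.0551
```

{"api": "jog_arm", "payload": {"steps": [[0,0,0,0,0,0],[0,0,0,0,0,0],[0,0,0,0,0,0],[0,0,0,0,0,0],[0,0,0,0,0,0],[0,0,0,0,0,0]], "gripper": 1}}

```text
clock: 62.45
tcp_pos: [0.5528, -0.3959, 0.0207]
tcp_rot: [3.142, 0.0, -0.001]
force: [0.8, 0.5, 0.4]
finger_gap: 0.0164
```

{"api": "jog_arm", "payload": {"steps": [[0,0,-0.03,0,0,0],[0,0,-0.04,0,0,0],[0,0,-0.04,0,0,0],[0,0,-0.04,0,0,0],[-0.0052,-0.0492,0,0,0,0],[-0.0052,-0.0492,0,0,0,0],[-0.0052,-0.0492,0,0,0,0],[-0.0052,-0.0492,0,0,0,0],[-0.0052,-0.0492,0,0,0,0],[-0.0052,-0.0492,0,0,0,0],[-0.0052,-0.0492,0,0,0,0],[-0.0052,-0.0492,0,0,0,0],[-0.0052,-0.0492,0,0,0,0],[-0.0052,-0.0492,0,0,0,0],[-0.0052,-0.0492,0,0,0,0],[-0.0052,-0.0492,0,0,0,0],[-0.0052,-0.0492,0,0,0,0],[0,0,0,0,0,0],[0,0,0,0,0,0]]}}

```text
clock: 64.82
tcp_pos: [0.4856, 0.2435, 0.1706]
tcp_rot: [3.141, 0.0, -0.0]
force: [0.3, -1.4, -0.4]
finger_gap: 0.0166
```

{"api": "jog_arm", "payload": {"steps": [[0,0,0.03,0,0,0],[0,0,0.03,0,0,0],[0,0,0.03,0,0,0],[0,0,0.03,0,0,0],[0,0,0.015,0,0,0],[0,0,0,0,0,0],[0,0,0,0,0,0],[0,0,0,0,0,0],[0,0,0,0,0,0]]}}

```text
clock: 65.95
tcp_pos: [0.4861, 0.2439, 0.0364]
tcp_rot: [-3.141, -0.001, -0.001]
force: [-0.1, -0.1, -0.6]
finger_gap: 0.0165
```

{"api": "jog_arm", "payload": {"steps": [[-0.0008,0,0.006,0,0,0],[0,0,0.004,0,0,0],[0,0,0.003,0,0,0],[0,0,0,0,0,0],[0,0,0,0,0,0]]}}

```text
clock: 66.58
tcp_pos: [0.4846, 0.2438, 0.0229]
tcp_rot: [3.141, 0.001, -0.001]
force: [-3.4, -0.9, 4.9]
finger_gap: 0.0163
```

{"api": "jog_arm", "payload": {"steps": [[0,0,0,0,0,0],[0,0,0,0,0,0],[0,0,0,0,0,0],[0,0,-0.01,0,0,0],[0,0,-0.03,0,0,0],[0,0,-0.04,0,0,0],[0,0,-0.04,0,0,0],[0,0,-0.04,0,0,0],[0,0,-0.04,0,0,0],[0,0,0,0,0,0],[0,0,0,0,0,0],[0,0,0,0,0,0],[0,0,0,0,0,0]], "gripper": 0.68}}

```text
clock: 68.2
tcp_pos: [0.4846, 0.2436, 0.2217]
tcp_rot: [3.141, 0.002, -0.001]
force: [-0.5, 0.1, 0.1]
finger_gap: 0.0293
```

```bash
python3 tin.py w18; python3 pick.py w19
```

```text
68.25 [0.4847 0.2436 0.2218] [ 3.141e+00  2.000e-03 -1.000e-03]
[224  70 180 177] (array([0.48502525, 0.29702604]), np.float64(0.08584646652744495))
68.3 [0.4848 0.2437 0.222 ] [ 3.141e+00  1.000e-03 -1.000e-03]
(array([0.3572, 0.4537]), np.float64(0.0424), array([185.,  12.])) tool shift [-0.1278 -0.2099]
(array([0.6981, 0.5029]), np.float64(0.0496), array([515.,  11.])) tool shift [ 0.2131 -0.2594]
(array([0.5156, 0.3409]), np.float64(0.0254), array([345., 114.])) tool shift [ 0.0307 -0.0973]
(array([0.4529, 0.3399]), np.float64(0.0254), array([281., 116.])) tool shift [-0.032  -0.0962]
(array([0.4325, 0.2806]), np.float64(0.0254), array([261., 175.])) tool shift [-0.0523 -0.0369]
(array([0.5357, 0.2812]), np.float64(0.0255), array([364., 175.])) tool shift [ 0.0509 -0.0376]
(array([0.4843, 0.2439]), np.float64(0.0256), array([313., 211.])) tool shift [-0.0005 -0.0002]
(array([0.8987, 0.1625]), np.float64(0.0805), array([615., 290.])) tool shift [0.414  0.0808]
(array([0.7632, 0.1291]), np.float64(0.0466), array([537., 292.])) tool shift [0.2785 0.1143]
(array([0.0869, 0.1372]), np.float64(0.0645), array([ 28., 295.])) tool shift [-0.3978  0.1068]
(array([0.4265, 0.1555]), np.float64(0.0204), array([261., 295.])) tool shift [-0.0582  0.0882]
(array([0.5404, 0.1546]), np.float64(0.0208), array([364., 295.])) tool shift [0.0557 0.089 ]
```

View pics/w18.png

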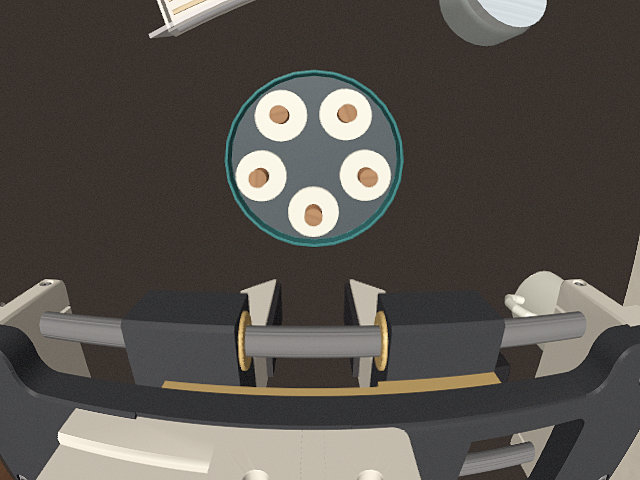

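{"api": "jog_arm", "payload": {"steps": [[0,0,0,0,0,-10.3],[0,0,0,0,0,-10.3],[0,0,0,0,0,-10.3],[0,0,0,0,0,-10.3],[0,0,0,0,0,-10.3],[0,0,0,0,0,-10.3],[0,0,0,0,0,-10.2],[-0.028,0.0292,0,0,0,0],[-0.028,0.0292,0,0,0,0],[-0.028,0.0292,0,0,0,0],[-0.028,0.0292,0,0,0,0],[-0.028,0.0292,0,0,0,0],[-0.028,0.0292,0,0,0,0],[0,0,0,0,0,0],[0,0,0,0,0,0],[0,0,0,0,0,0],[0,0,0,0,0,0],[0,0,0,0,0,0]], "gripper": 0}}

```text
clock: 70.55
tcp_pos: [0.5993, 0.0303, 0.2228]
tcp_rot: [3.141, 0.0, 1.257]
force: [0.1, 0.0, 0.5]
finger_gap: 0.0913
```

```bash
python3 - <<'E'
from jar import *
c,im=snap('wrist','w20'); s=env.get_state(); print(s['clock'],s['tcp_pos'],s['tcp_rot'])
print(jar(c,im,(.599,.029),.074))
snap('scene','scene5')
E
```

```text
70.6 [0.59942301 0.03018384 0.22285522] [3.14129480e+00 1.74840482e-06 1.25649440e+00]
(array([0.59829381, 0.03043472]), np.float64(0.021137330172104545), array([0.61501374, 0.03158996]), np.float64(3.9524830034091254), np.float64(0.01675979024677204))
```

View pics/w20.png

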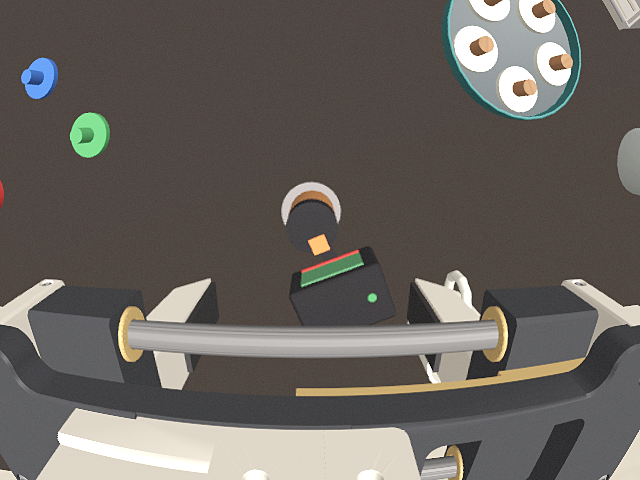

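View pics/jarmask.png

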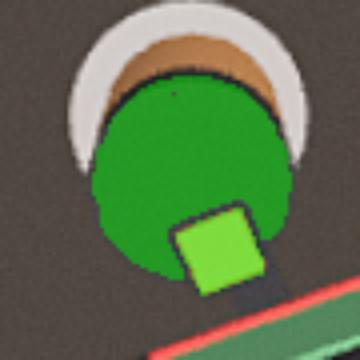

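{"api": "jog_arm", "payload": {"steps": [[0,0,0.03,0,0,0],[0,0,0.03,0,0,0],[0,0,0.03,0,0,0],[0,0,0.03,0,0,0],[0,0,0.03,0,0,0],[0,0,0.015,0,0,0],[0,0,0.006,0,0,0],[0,0,0,0,0,0],[0,0,0,0,0,0],[0,0,0,0,0,0]]}}

```text
clock: 71.9
tcp_pos: [0.6, 0.0297, 0.0526]
tcp_rot: [3.14, -0.0, 1.256]
force: [-0.3, -0.0, 0.2]
finger_gap: 0.092
```

{"api": "jog_arm", "payload": {"steps": [[0,0,0,0,0,0],[0,0,0,0,0,0],[0,0,0,0,0,0],[0,0,0,0,0,0],[0,0,0,0,0,0],[0,0,0,0,0,0],[0,0,0,0,0,0]], "gripper": 1, "squeeze": 15}}

```text
clock: 72.78
tcp_pos: [0.5995, 0.0297, 0.0516]
tcp_rot: [-3.142, 0.0, 1.256]
force: [1.0, -0.0, -0.3]
finger_gap: 0.0436
```

{"api": "jog_arm", "payload": {"steps": [[0,0,-0.02,0,0,0],[0,0,-0.03,0,0,0],[0,0,-0.04,0,0,0],[0,0,-0.04,0,0,0],[0.0313,-0.0274,0,0,0,0],[0.0313,-0.0274,0,0,0,0],[0.0313,-0.0274,0,0,0,0],[0.0313,-0.0274,0,0,0,0],[0.0313,-0.0274,0,0,0,0],[0.0313,-0.0274,0,0,0,0],[0.0313,-0.0274,0,0,0,0],[0,0,0,0,0,0],[0,0,0,0,0,0],[0,0,0,0,0,0],[0,0,0,0,0,0],[0,0,0,0,0,0]]}}

```text
clock: 74.78
tcp_pos: [0.4853, 0.2969, 0.1817]
tcp_rot: [3.142, 0.0, 1.255]
force: [-0.0, 0.5, -0.8]
finger_gap: 0.0436
```

```bash
python3 pick.py w21
```

```text
74.83 [0.4852 0.2971 0.1817] [3.142 0.    1.255]
(array([0.4332, 0.2804]), np.float64(0.0253), array([276., 171.])) tool shift [-0.032  -0.0443]
(array([0.4535, 0.3398]), np.float64(0.0253), array([346., 172.])) tool shift [ 0.0308 -0.0434]
(array([0.4849, 0.244 ]), np.float64(0.0255), array([257., 236.])) tool shift [-0.0505  0.0162]
(array([0.5162, 0.3411]), np.float64(0.0254), array([367., 236.])) tool shift [0.0515 0.0158]
```

View pics/w21.png

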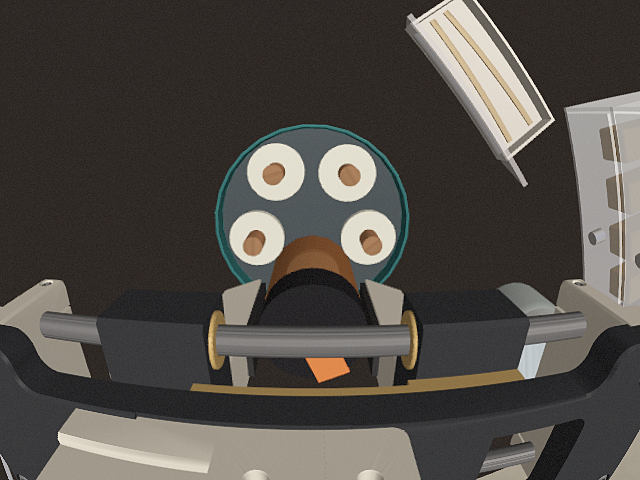

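{"api": "jog_arm", "payload": {"steps": [[0,0,0.025,0,0,0],[0,0,0.025,0,0,0],[0,0,0.025,0,0,0],[0,0,0.025,0,0,0],[0,0,0.015,0,0,0],[0,0,0,0,0,0],[0,0,0,0,0,0],[0,0,0,0,0,0],[0,0,0,0,0,0]]}}

```text
clock: 75.95
tcp_pos: [0.4853, 0.2976, 0.0674]
tcp_rot: [3.141, -0.001, 1.256]
force: [-0.7, -0.6, -2.0]
finger_gap: 0.0435
```

{"api": "jog_arm", "payload": {"steps": [[-0.0005,0,0.008,0,0,0],[0,0,0.005,0,0,0],[0,0,0.0025,0,0,0],[0,0,0,0,0,0],[0,0,0,0,0,0],[0,0,0,0,0,0]]}}

```text
clock: 76.7
tcp_pos: [0.4849, 0.297, 0.0512]
tcp_rot: [3.141, -0.0, 1.256]
force: [0.4, -0.4, -1.4]
finger_gap: 0.0435
```

{"api": "jog_arm", "payload": {"steps": [[0,0,0.0008,0,0,0],[0,0,0,0,0,0],[0,0,0,0,0,0]]}}

```text
clock: 77.08
tcp_pos: [0.485, 0.297, 0.0506]
tcp_rot: [3.141, -0.0, 1.256]
force: [-0.5, -0.9, 1.8]
finger_gap: 0.0435
```

{"api": "jog_arm", "payload": {"steps": [[0,0,0,0,0,0],[0,0,0,0,0,0],[0,0,0,0,0,0],[0,0,0,0,0,0],[0,0,-0.01,0,0,0],[0,0,-0.02,0,0,0],[0,0,-0.03,0,0,0],[0,0,-0.04,0,0,0],[0,0,-0.04,0,0,0],[0,0.02,-0.04,0,0,0],[0,0.03,0,0,0,0],[0,0.03,0,0,0,0],[0,0,0,0,0,0],[0,0,0,0,0,0],[0,0,0,0,0,0],[0,0,0,0,0,0]], "gripper": 0.39}}

```text
clock: 79.08
tcp_pos: [0.5604, 0.2726, 0.2307]
tcp_rot: [3.142, -0.0, 1.257]
force: [0.0, 0.6, 0.9]
finger_gap: 0.0558
```

```bash
python3 tin.py w22; python3 pick.py w23; python3 - <<'E'
from jar import *
c,im=snap('wrist'); print(jar(c,im,(.485,.297),.073))
snap('side','side6'); snap('scene','scene6')
E
```

```text
79.12 [0.5605 0.2726 0.2306] [ 3.141 -0.     1.256]
[224  46 176 174] (array([0.48510415, 0.29688666]), np.float64(0.08579262600759227))
79.17 [0.5606 0.2725 0.2306] [ 3.141 -0.     1.256]
(array([0.4325, 0.2807]), np.float64(0.0254), array([280.,  88.])) tool shift [-0.0318 -0.1243]
(array([0.4529, 0.3401]), np.float64(0.0254), array([343.,  89.])) tool shift [ 0.031  -0.1233]
(array([0.4843, 0.2441]), np.float64(0.0254), array([262., 148.])) tool shift [-0.0506 -0.0637]
(array([0.5154, 0.3412]), np.float64(0.0254), array([362., 148.])) tool shift [ 0.0513 -0.0642]
(array([0.5358, 0.2813]), np.float64(0.0254), array([312., 184.])) tool shift [ 0.0007 -0.0263]
(array([0.696, 0.508]), np.float64(0.0499), array([530., 257.])) tool shift [0.2658 0.056 ]
(array([ 0.5735, -0.1395]), np.float64(0.0737), array([ 34., 295.])) tool shift [-0.3878  0.1397]
(array([0.6191, 0.1483]), np.float64(0.0263), array([225., 297.])) tool shift [-0.1     0.0941]
(array([0.6836, 0.3368]), np.float64(0.0257), array([401., 297.])) tool shift [0.0992 0.0971]
(array([0.7113, 0.722 ]), np.float64(0.1401), array([606., 299.])) tool shift [0.4741 0.0043]
(array([0.49924624, 0.29098393]), np.float64(0.04278984877126262), array([0.50021719, 0.29922835]), np.float64(83.28319532464793), np.float64(0.008301396696000898))
```

View pics/w23.png

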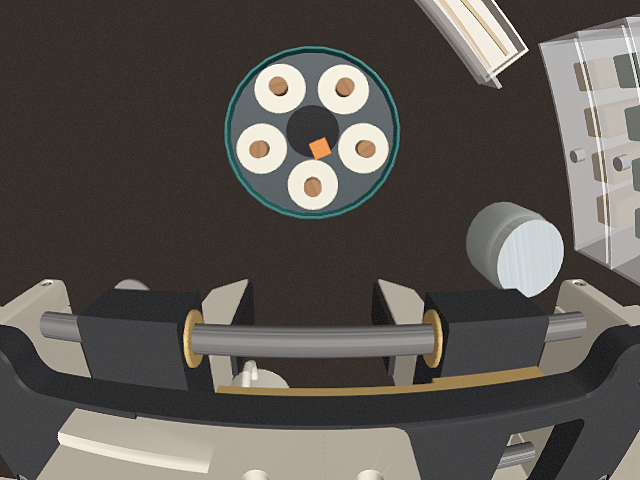

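View pics/side6.png

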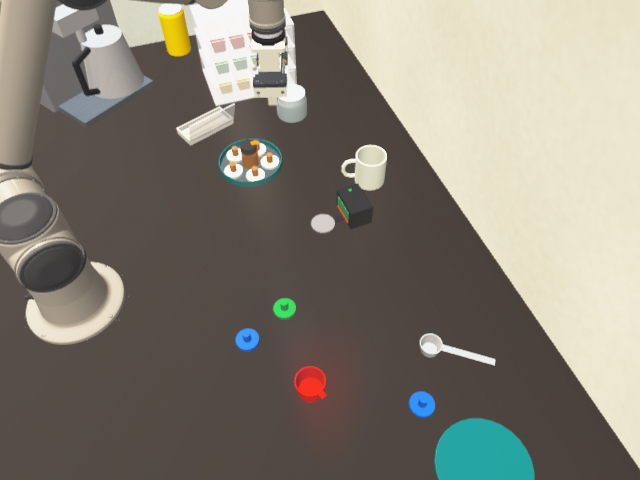

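View pics/scene6.png

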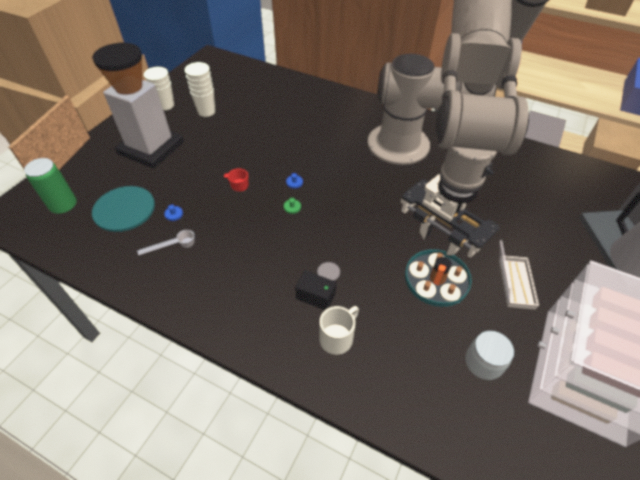

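```bash
python3 - <<'E'
from wl import *
c,im=snap('wrist')
g=cv2.GaussianBlur(im,(3,3),0).max(2).astype(int)
hsv=cv2.cvtColor(im,cv2.COLOR_RGB2HSV).astype(int)
m=(g<58)|((hsv[...,1]>150)&(hsv[...,2]>180)); r=np.zeros(m.shape,bool); r[95:170,280:346]=1
B=max(blobs(m&r,100),key=lambda t:t[0]); print(B[:3],circ(undist_pts(c,cont(B[3]),.073)))
E
```

```text
(np.int32(1887), array([312.32114467, 131.33704293]), array([287, 106,  51,  53], dtype=int32)) (array([0.48573135, 0.29774049]), np.float64(0.021235374921243895))
```

Jar 1 mm from the tin centre, all lids 53–55 mm from it. Handing in.

```bash
python3 -c "
from bench import env
print(env.finish_job()); print(env.get_state()['clock'])"
```

```text
the job is handed in; nothing more can be done
None
the job is handed in; nothing more can be done
```

I scanned the small jar and packed it in the tin with all five white lids. The job was handed in at about 79 s of the 210 s allowed; no verdict is reported.

- **Scan:** the jar stood on the pad about 1 mm from its centre, with the mark within a few degrees of squarely facing the window. I let go of it at 12.5 s and gripped it again at about 72 s.
- **Tin:** the last wrist pictures put the jar about 1 mm from the tin centre and the five lids 53 to 55 mm from it. The lids look flat, with their knobs up and inside the wall.
- **Everything else:** the last side and scene pictures show no white lid left on the shelf. The mug, measuring cup, scoop, large glass jar and coloured look-alikes appear unmoved, judged by eye only.

**Checks that failed or disagreed:**
- The first wrist picture was taken while the arm was still settling and read 5 to 6 mm off, so I took it again once it was still.
- The side camera read about 6 mm off the wrist camera in y, so I used the wrist readings.
- My jar-finding code failed against the dark tin floor on the final check. I measured the jar again with a brightness threshold, which gave the 1 mm figure.

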